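# Wax the sill of the tea-drawer case and slide the drawers home

### The job

Take the spring-soled wax block from its cork mat and wax the bare sill in front of the low tea-drawer case: start at the sill's left end (seen from the robot), rub slowly along to the right end and back to the left end, the block flat on the sill's middle line and pressed gently so that its sprung sole is about half in, and never hard. Stand the block upright back on the middle of its mat, and, only after waxing, slide every drawer that is on the worktop fully home into a bay of its own, tab outwards. Do not shift the other tea things.

Things in the scene. Friction and masses are not known exactly. Their poses are not given: they have to be found in the camera images.
- case: Low wooden case, fixed; front = its -x, towards the robot; +y is left seen from the robot. Origin: centre of underside. Base board 12 mm thick, y -125..125, x -90..92 mm. Its front strip x -90..-20 is the bare sill (top z 12). Behind it three bays under a clear roof (top z 56, y -104..104). The 10 mm walls between bays have pointed noses sticking out 5 mm over the sill.
- bay0 (a point): Centre of the right bay's mouth, on its floor (case x -20, y -66, z 12 mm). Every bay: 56 mm wide, 36 high, 102 deep to the back wall (case x = 82), floor level with the sill. A drawer that is home has its front end 2 mm inside the mouth, its origin at case x = 32 mm and its tab out over the sill.
- bay1 (a point): Centre of the middle bay's mouth, on its floor (case x -20, y 0, z 12 mm).
- bay2 (a point): Centre of the left bay's mouth, on its floor (case x -20, y 66, z 12 mm).
- sill_left (a point): Left (+y) end of the sill's waxing line, on its top (case x = -55, y = 125, z = 12 mm). The block is at the end when its sole is flush with the sill's end, its own centre 20 mm in; within 20 mm of that will do.
- sill_right (a point): Right (-y) end of the same line (case x = -55, y = -125, z = 12 mm).
- waxer: Wax block, loose, on its mat, 150 g: dark wooden grip 36 (its x) x 30 mm (its y), 20 to 70 mm above the underside, over a sprung yellow wax sole 40 x 40 x 12 mm. Origin: centre of the underside with the spring out (pressing the sole in by d puts it d below the surface). Best gripped across its y, 48 mm up, with its y along the sill, so that the fingers stay clear of the case.
- sole (a joint): How far the sole is pressed up into the block, m: 0 out, 0.008 right in. The spring pushes with 2.1 N at first and 0.7 N more for every mm (half in = 4 mm = 4.9 N).
- mat: Square cork mat, fixed, 75 x 75 x 4 mm. Origin: centre of its underside, on the worktop.
- drawer0: Open-topped wooden drawer of tea sachets, 100 (its x) x 52 (its y) x 30 mm tall, 0.12 to 0.21 kg, loose. Origin: centre of underside. A dark pull tab (12 mm wide, 18 long, 8 to 26 mm up) sticks out of its front end, the -x end; the +x end goes into the case first. All drawers are alike; two or three are present, absent ones are None.
- drawer1: Open-topped wooden drawer of tea sachets, 100 (its x) x 52 (its y) x 30 mm tall, 0.12 to 0.21 kg, loose. Origin: centre of underside. A dark pull tab (12 mm wide, 18 long, 8 to 26 mm up) sticks out of its front end, the -x end; the +x end goes into the case first. All drawers are alike; two or three are present, absent ones are None.
- drawer2: Open-topped wooden drawer of tea sachets, 100 (its x) x 52 (its y) x 30 mm tall, 0.12 to 0.21 kg, loose. Origin: centre of underside. A dark pull tab (12 mm wide, 18 long, 8 to 26 mm up) sticks out of its front end, the -x end; the +x end goes into the case first. All drawers are alike; two or three are present, absent ones are None.
- tab0 (a point): Middle of the outer end face of drawer0's tab (drawer x = -68 mm, z = 17 mm).
- tab1 (a point): Middle of the outer end face of drawer1's tab (drawer x = -68 mm, z = 17 mm).
- tab2 (a point): Middle of the outer end face of drawer2's tab (drawer x = -68 mm, z = 17 mm).
- caddy: Not to be moved: clear acrylic caddy with a steel flip-up latch, 115 mm square, 110 tall. Origin: centre of its underside.
- coasters: Not to be moved: stack of round bamboo coasters, 86 mm across, 35 tall. Origin: centre of its underside.
- honeypot: Not to be moved: white ceramic honey pot, 86 mm across, 80 tall, wooden dipper laid across it. Origin: centre of its underside.
- cup: Not to be moved: white mug, 76 mm across, 65 tall. Origin: centre of its underside.
Mind the look-alikes: they are no part of the job. Of the things that look like the waxer, the smaller one is meant. Leave any green look-alike of the drawer0 alone.

How it is judged (in metres and radians):
On the way, in this order (a step that is already met when the one before it is completed fails the run):
1. the wax block is pressed on the sill, at its left end (y of waxer in the frame of case between 0.085 and 0.135 m and x of waxer in the frame of case between -0.073 and -0.037 m and contact force between waxer and case between 2.5 and 15 N and angle between waxer's own z axis and vertical below 0.2 rad), for 0.1 s.
2. the wax block is pressed on the sill, left of the middle (y of waxer in the frame of case between 0.03 and 0.065 m and x of waxer in the frame of case between -0.073 and -0.037 m and contact force between waxer and case between 2.5 and 15 N and angle between waxer's own z axis and vertical below 0.2 rad), for 0.1 s.
3. the wax block is pressed on the sill, at the middle (y of waxer in the frame of case between -0.018 and 0.018 m and x of waxer in the frame of case between -0.073 and -0.037 m and contact force between waxer and case between 2.5 and 15 N and angle between waxer's own z axis and vertical below 0.2 rad), for 0.1 s.
4. the wax block is pressed on the sill, right of the middle (y of waxer in the frame of case between -0.065 and -0.03 m and x of waxer in the frame of case between -0.073 and -0.037 m and contact force between waxer and case between 2.5 and 15 N and angle between waxer's own z axis and vertical below 0.2 rad), for 0.1 s.
5. the wax block is pressed on the sill, at its right end (y of waxer in the frame of case between -0.135 and -0.085 m and x of waxer in the frame of case between -0.073 and -0.037 m and contact force between waxer and case between 2.5 and 15 N and angle between waxer's own z axis and vertical below 0.2 rad), for 0.1 s.
6. the wax block is pressed on the sill, back at the middle (all of step 3), for 0.1 s.
7. the wax block is pressed on the sill, back at its left end (all of step 1), for 0.1 s.
8. after waxing, every drawer present is home in a bay (x of drawer0 in the frame of case between 0.025 and 0.04 m and z of drawer0 in the frame of case between 0.004 and 0.018 m and y of drawer0 in the frame of case between -0.1 and 0.1 m and x of each of tab0, tab1, tab2 in the frame of case below -0.02 m and x of drawer1 in the frame of case between 0.025 and 0.04 m and z of drawer1 in the frame of case between 0.004 and 0.018 m and y of drawer1 in the frame of case between -0.1 and 0.1 m and x of drawer2 in the frame of case between 0.025 and 0.04 m and z of drawer2 in the frame of case between 0.004 and 0.018 m and y of drawer2 in the frame of case between -0.1 and 0.1 m), for 0.3 s.
At the end, for the whole second after the job is handed in: Every drawer present is in a bay with its tab outwards, within 7 mm of fully home and at rest; the wax block stands upright (within 0.1 rad) at rest on its mat, within 25 mm of the mat's centre (all of step 8 and linear speed of each of drawer0, drawer1, drawer2, waxer below 0.02 m/s and horizontal distance between waxer and mat below 0.025 m and angle between waxer's own z axis and vertical below 0.1 rad and height (world z) of waxer between -0.001 and 0.012 m); the robot touches nothing.
It fails at once if the wax block is pressed on the case with more than 22 N (contact force between waxer and case above 22 N).
It fails at once if one of the other tea things is shifted by more than 30 mm (distance of any of caddy, coasters, honeypot, cup from where it was at the start of the episode above 0.03 m).
Of drawer0, drawer1, drawer2 only 2 to 3 are there at a start; the rules pass over those that are not, and their reading is None.
At some moment in a run one of drawer0, drawer1, drawer2 may be knocked a few centimetres aside while the robot is not near it.
Once in a run the grip may slacken for a moment while it holds something.
It also fails if it takes over 210 s, if anything falls off the work surface, if the arm or the gripper's body presses on something with over 40 N, if the wrist force passes 120 N, or if a joint passes its speed limit or range.

### The arm

A 6-joint arm with a two-finger parallel gripper is mounted at the origin on the work surface. World frame = base frame: x ahead of the robot, y to its left, z up, the work surface at z = 0. Lengths are in mm, angles in rad, forces in N, time in s.
With the tool pointing down it reaches from about 350 to 975 mm from the base axis. Payload 7.1 kg.
Tool frame: the origin (TCP) lies midway between the tips of the shut fingers; the grasp point (between the pads) lies 19 mm behind it; z points along the fingers, y is the line along which they close (so a half turn about z gives the same grasp; the last joint's range is limited). The gripper opens to 88 mm and grips with 3 to 60 N. Pads are 20 mm wide; open, the fingers measure 115 mm over their backs; the gripper's body (75 mm by 178 mm) begins 61 mm behind the grasp point.
Start: joints at [-1.222, 0.423, 1.63, -0, 1.089, -0.019], TCP at [224.743, -583.177, 195.775] pointing down, gripper open.
Joint ranges: [-3, 3], [-0.9, 2.11], [0.09, 2.58], [-1.31, 4.45], [0.11, 2.69], [-2.54, 2.54]. Speed limits (rad/s): [2.39, 2.39, 3.01, 3.14, 3.14, 3.14].

### API

Orientations are given as a rotation vector (axis times angle).
In Python, from workcell import ctrl gives the robot as it stands. The module is installed in compiled form; this text tells all that it offers.
- The arm moves only by the tool apply_moves, never from a script. Its argument "targets" is a list of rows, each a list of 3 entries, a list of its own where there are three numbers: the opening, from -1 (shut) to 1 (fully open), then the shift along the tool's x, y, z normalised to -1 to 1, where 1 is 5 cm, then the turn, a rotation vector about the tool's x, y, z normalised to -1 to 1, where 1 is 90 degrees. In form: [[jaw, [x, y, z], [wx, wy, wz]], ...]. A call has 1 to 8 rows; each row shifts and turns the commanded pose from where the row before left it, along the tool's axes as they then stand; what a row does not reach is not made up. A row lasts 1/8 s, in which the tool goes at most 62.5 mm and 10.7 degrees, less where a joint would pass 70% of its speed; a pose out of reach is approached as far as the arm can. A call with a number of a shift or a turn outside -1 to 1 is refused whole. A call with a gripper value outside its range is refused whole. The fingers move at their own pace and stop on an object; the grip force is fixed at half the most. Time passes only in rows, so rows that do not move let the fingers close. It gives the time, the measured TCP pose, the force, the opening and the grip force at its end, in the units of the state.
- ctrl.get_obs(): the state, without advancing time (a new reading comes with each control period).
- ctrl.get_image(name): name is "scene" or "top" or "wrist"; returns a dict with "pixels" (384x512x3 uint8, blue, green, red), "camera_matrix" (3x3 intrinsics, pixels), "view" (4x4, takes a point from world to camera coordinates); the wrist camera has in their place "hand_eye" (4x4, takes a point from camera to tool coordinates, whose origin is the TCP and whose axes are the flange's). Camera axes: x right, y down, z forward; pixel columns grow to the right and rows downward; lengths in mm; the calibration is good to about 2 mm. A picture is of the moment at which its call begins: read the wrist's pose just before it. There is no depth.
- ctrl.close_job(): hands the job in; it is judged then, once.
Trained networks look in the newest picture that a camera, given by its name, has taken for a name from the list of things; names that differ only in an ending like _2 or _b are one class to them, and where a whole thing is asked for, a point or a joint stands for the part that bears it (a point fixed in the world has none). Each returns a list of dicts, best first, with "score" (0 to 1); they miss things now and then, are a little off and sometimes report something else, mostly with a low value. They report only what shows in the picture. A call takes as long as a camera call. They do not tell look-alikes from the thing itself.
- ctrl.masks_of(label, camera): "region" (384x512 bool, what is visible of it) and "bbox" ([left, top, right, bottom] in pixels, round what is visible of it).
- ctrl.pinpoint(label, camera): "xy" ([column, row] in pixels: a listed point, or the origin of a listed thing).
The state is a dict: "t": time; "qpos": joint angles; "qvel": joint speeds; "joint_torque": joint torques, N m; "ee_pos": TCP position; "orientation": TCP orientation; "ft_force": force on the tool from outside, world axes, zero at the start; "moment": the same for the moment, N m; "width": finger opening in mm; "grasp_force": force on a finger pad.
Only numpy, scipy, OpenCV 4.12 (cv2) and the standard library are available. Lean on these libraries where they do the work, as an engineer would, in place of code of your own. Each camera call takes 0.05 s, during which the arm holds its last target. There are 200 camera calls.

## Working session

There is one attempt and no reset: what is moved stays moved. The work goes in short steps, Python scripts to look and compute and a tool call to move; the robot and the scene stay as the last step left them, time stands still between calls to the robot, and variables do not carry over. Pictures are saved under pics/ and viewed, at most 14 in all, crops included, and the job is handed in when it is done.

Besides the shell and the picture viewer there is one more tool, called after ">>>" in YAML: its name, and indented under it one key for each argument. apply_moves: Moves the arm, as the interface text tells. Scaled input: -1 to 1 covers 5 cm each way for a shift and 90 degrees each way for a turn. Its arguments: {"type":"object","properties":{"targets":{"type":"array"}},"required":["targets"]}

```bash
mkdir -p pics; cat > h.py <<'E'
import numpy as np,cv2
from scipy.spatial.transform import Rotation as R
from workcell import ctrl
def cam(n):
    o=ctrl.get_obs(); im=ctrl.get_image(n)
    if n=='wrist':
        T=np.eye(4);T[:3,:3]=R.from_rotvec(o['orientation']).as_matrix();T[:3,3]=o['ee_pos']
        V=np.linalg.inv(T@np.array(im['hand_eye']))
    else: V=np.array(im['view'])
    return im['pixels'],np.array(im['camera_matrix']),V
def unproj(uv,K,V,z):
    uv=np.atleast_2d(uv).astype(float)
    d=(np.linalg.inv(K)@np.c_[uv,np.ones(len(uv))].T).T@V[:3,:3]
    c=-V[:3,:3].T@V[:3,3]
    return c+d*((z-c[2])/d[:,2])[:,None]
def proj(P,K,V):
    P=np.atleast_2d(P);q=(K@(V[:3,:3]@P.T+V[:3,3:4])).T
    return q[:,:2]/q[:,2:]
E
cat > a.py <<'E'
from h import *
for n in ['scene','top']:
    p,K,V=cam(n);cv2.imwrite(f'pics/{n}0.png',p)
    print(n,'c',(-V[:3,:3].T@V[:3,3]).round())
    for l,z in [('case',0),('bay0',12),('bay1',12),('bay2',12),('sill_left',12),('sill_right',12),('waxer',4),('mat',0),('drawer0',0),('tab0',17),('caddy',0),('coasters',0),('honeypot',0),('cup',0)]:
        for d in ctrl.pinpoint(l,n):
            if d['score']>.2: print(l,round(d['score'],2),np.round(d['xy']),unproj(d['xy'],K,V,z)[0][:2].round())
E
python3 a.py; python3 -c "
import cv2,numpy as np
a=cv2.imread('pics/scene0.png');b=cv2.imread('pics/top0.png')
print(a.shape)"
```

```text
scene c [1351. -790. 1043.]
case 0.91 [307. 181.] [574. 164.]
case 0.52 [272. 243.] [ 690. -108.]
bay0 0.98 [320. 167.] [563. 236.]
bay0 0.75 [306. 176.] [563. 170.]
bay0 0.58 [290. 185.] [558.  99.]
bay1 0.98 [320. 167.] [563. 236.]
bay1 0.75 [306. 176.] [563. 170.]
bay1 0.58 [290. 185.] [558.  99.]
bay2 0.98 [320. 167.] [563. 236.]
bay2 0.75 [306. 176.] [563. 170.]
bay2 0.58 [290. 185.] [558.  99.]
sill_left 0.64 [321. 155.] [522. 287.]
sill_right 0.81 [265. 190.] [524.  25.]
sill_right 0.3 [274. 243.] [ 701. -109.]
waxer 0.88 [306. 117.] [322. 434.]
waxer 0.6 [327. 133.] [444. 410.]
mat 0.63 [328. 134.] [451. 412.]
drawer0 0.87 [152. 238.] [ 443. -342.]
drawer0 0.86 [216. 210.] [ 478. -134.]
drawer0 0.56 [215. 254.] [ 611. -249.]
drawer0 0.44 [274. 244.] [ 695. -106.]
tab0 0.96 [115. 209.] [ 288. -361.]
tab0 0.68 [132. 227.] [ 384. -366.]
tab0 0.55 [203. 191.] [ 402. -123.]
caddy 0.62 [203. 195.] [ 400. -124.]
caddy 0.56 [316. 167.] [546. 237.]
caddy 0.26 [266. 188.] [510.  42.]
coasters 0.88 [274. 246.] [ 700. -110.]
coasters 0.74 [326. 134.] [445. 407.]
coasters 0.23 [318. 166.]
[... 638 characters left out ...]
87 [120. 229.] [451. 398.]
mat 0.33 [381. 247.] [ 377. -377.]
drawer0 0.91 [353. 280.] [ 283. -290.]
drawer0 0.74 [299. 215.] [ 477. -137.]
drawer0 0.67 [372. 227.] [ 438. -353.]
drawer0 0.66 [335. 169.] [ 613. -250.]
drawer0 0.49 [328. 189.] [ 553. -226.]
tab0 0.95 [373. 272.] [ 305. -344.]
tab0 0.88 [384. 245.] [ 383. -382.]
tab0 0.88 [328. 190.] [ 548. -223.]
tab0 0.87 [300. 239.] [ 408. -136.]
tab0 0.7 [119. 229.] [450. 395.]
caddy 0.66 [225. 114.] [791.  78.]
coasters 0.83 [288. 141.] [ 703. -112.]
honeypot 0.57 [409. 173.] [ 597. -472.]
honeypot 0.55 [328. 189.] [ 553. -225.]
cup 0.71 [ 96. 172.] [624. 469.]
cup 0.5 [239. 200.] [527.  41.]
cup 0.43 [160. 204.] [520. 278.]
(384, 512, 3)
```

View pics/scene0.png

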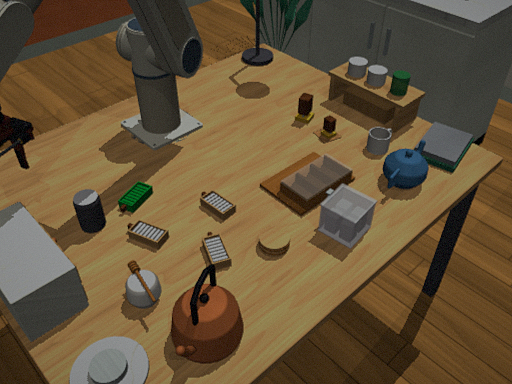

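View pics/top0.png

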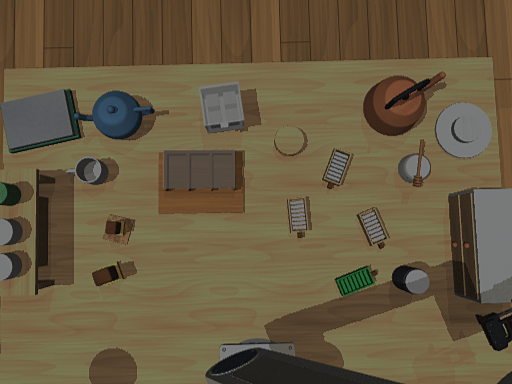

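The scene shows two wax blocks, at scene px (306,107) (taller, off the mat) and (329,125) (smaller, on the mat). In the top view these are (112,270) and (118,228). There are three brown drawers at top px (299,215), (372,227) and (337,167), a green look-alike at (355,280), and the case at (201,182). I choose the smaller block, on the mat, and check it in one crop.

```bash
cat > b.py <<'E'
from h import *
a=cv2.imread('pics/scene0.png')[85:155,270:370];b=cv2.imread('pics/top0.png')[135:300,85:255]
a=cv2.resize(a,None,fx=4,fy=4,interpolation=2);b=cv2.resize(b,None,fx=3.4,fy=3.4,interpolation=2)
b=b[:560];c=np.zeros((560,400+b.shape[1],3),np.uint8);c[:280,:400]=a;c[:,400:]=b[:, :]
c=c[:,:980];c=cv2.resize(c,None,fx=.8,fy=.8);cv2.imwrite('pics/crop1.png',c)
print(np.array(ctrl.get_image('wrist')['hand_eye']).round(2).tolist(),ctrl.get_image('wrist')['camera_matrix'])
p,K,V=cam('top')
for l,z in [('case',12),('waxer',40),('mat',4)]:
    for m in ctrl.masks_of(l,'top'):
        ys,xs=np.nonzero(m['region']);P=unproj(np.c_[xs,ys],K,V,z)[:,:2].astype(np.float32)
        print(l,round(m['score'],2),m['bbox'],cv2.minAreaRect(P))
for l in ['drawer0','tab0']:
    for m in ctrl.masks_of(l,'top'):
        ys,xs=np.nonzero(m['region']);P=unproj(np.c_[xs,ys],K,V,25)[:,:2].astype(np.float32)
        print(l,round(m['score'],2),m['bbox'],cv2.minAreaRect(P))
E
python3 b.py
```

```text
[[0.0, -0.96, -0.29, 80.32], [1.0, -0.0, 0.0, 0.14], [-0.0, -0.29, 0.96, -188.0], [0.0, 0.0, 0.0, 1.0]] [[298.10202054   0.         256.88480136]
 [  0.         298.10202054 191.95817043]
 [  0.           0.           1.        ]]
case 0.7 [155.7, 147.4, 242.8, 213.6] ((588.3598022460938, 154.55044555664062), (253.55760192871094, 188.2703857421875), 88.56160736083984)
case 0.15 [355.8, 208.2, 387.7, 246.8] ((433.2492370605469, -352.3865661621094), (120.66487884521484, 62.89657974243164), 19.41427993774414)
waxer 0.71 [106.4, 218.0, 126.1, 233.6] ((457.17620849609375, 401.17681884765625), (52.833370208740234, 38.66602325439453), 83.3370132446289)
waxer 0.7 [89.1, 262.8, 121.5, 288.0] ((321.7553405761719, 422.79925537109375), (52.98362731933594, 82.9144058227539), 20.26087188720703)
mat 0.9 [103.9, 213.6, 133.9, 244.8] ((451.62371826171875, 400.7344970703125), (71.65741729736328, 73.33927154541016), 74.59639739990234)
drawer0 0.89 [358.6, 208.6, 388.5, 250.0] ((430.79290771484375, -349.1707763671875), (119.82984161376953, 60.15268325805664), 20.2733211517334)
drawer0 0.76 [337.5, 267.5
[... 265 characters left out ...]
wer0 0.71 [323.4, 148.1, 348.5, 186.6] ((611.2830810546875, -245.8379364013672), (57.45707702636719, 123.16790771484375), 66.20065307617188)
tab0 0.76 [358.9, 206.1, 390.6, 250.7] ((432.65252685546875, -349.39111328125), (117.88347625732422, 63.347896575927734), 20.8363094329834)
tab0 0.69 [322.6, 150.7, 353.1, 186.8] ((612.6419067382812, -247.4094696044922), (54.48982238769531, 119.21942138671875), 67.98371124267578)
tab0 0.67 [283.5, 196.1, 309.3, 235.5] ((472.9169921875, -130.1603546142578), (119.25975799560547, 58.103206634521484), 3.652945041656494)
tab0 0.6 [334.1, 268.0, 376.5, 296.7] ((286.34722900390625, -293.4248352050781), (56.84613037109375, 116.95401763916016), 21.2062931060791)
```

View pics/crop1.png

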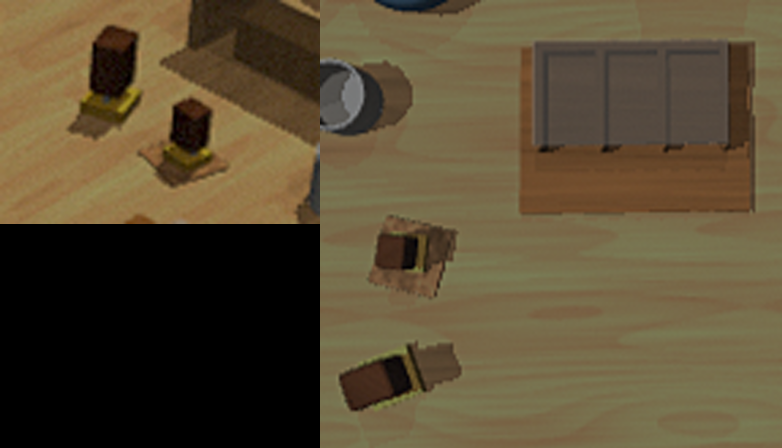

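The crop shows the smaller block standing upright on the mat (crop px (400,250)). The larger one, at (380,380), stands on bare table, so my choice holds. Next I set up a move planner and read the tool's orientation.

```bash
cat >> h.py <<'E'
def plan(x,y,z,yaw,jaw=None):
    """total normalised shift (tool axes) and turn about tool z to reach pose with tool x at yaw (deg)"""
    o=ctrl.get_obs();M=R.from_rotvec(o['orientation']).as_matrix()
    c,s=np.cos(np.radians(yaw)),np.sin(np.radians(yaw))
    D=np.array([[c,s,0],[s,-c,0],[0,0,-1]]).T.T
    D=np.c_[[c,s,0],[s,-c,0],[0,0,-1]]
    sh=M.T@(np.array([x,y,z])-o['ee_pos'])/50
    w=R.from_matrix(M.T@D).as_rotvec()/(np.pi/2)
    print('t',round(o['t'],2),'at',np.round(o['ee_pos'],1),'yaw',np.degrees(np.arctan2(M[1,0],M[0,0])).round(1),'w',round(o['width'],1),'| shift',sh.round(3),'turn',w.round(3),'dist',np.linalg.norm(sh).round(1))
E
python3 -c "
from h import *
o=ctrl.get_obs();print(R.from_rotvec(o['orientation']).as_matrix().round(3).tolist(),o['qpos'],o['t'])
plan(480,-330,260,0)
plan(480,0,260,0)
plan(430,380,260,0)
"
```

```text
[[0.933, 0.36, 0.0], [0.36, -0.933, 0.0], [0.0, 0.0, -1.0]] [-1.22201357e+00  4.23109066e-01  1.62989274e+00  3.05697374e-05
  1.08858115e+00 -1.90177089e-02] 1.9
t 1.9 at [ 224.7 -583.2  195.8] yaw 21.1 w 87.8 | shift [ 6.584 -2.89  -1.284] turn [ 0.    -0.     0.234] dist 7.3
t 1.9 at [ 224.7 -583.2  195.8] yaw 21.1 w 87.8 | shift [ 8.957 -9.048 -1.284] turn [ 0.    -0.     0.234] dist 12.8
t 1.9 at [ 224.7 -583.2  195.8] yaw 21.1 w 87.8 | shift [ 10.757 -16.499  -1.284] turn [ 0.    -0.     0.234] dist 19.7
```

>>> apply_moves:
  targets:
    - [1, [0, 0, 0], [0, 0, 0.117]]
    - [1, [0, 0, 0], [0, 0, 0.117]]
    - [1, [0.85, -0.8, -0.25], [0, 0, 0]]
    - [1, [0.85, -0.8, -0.25], [0, 0, 0]]
    - [1, [0.85, -0.8, -0.25], [0, 0, 0]]
    - [1, [0.85, -0.8, -0.25], [0, 0, 0]]
    - [1, [0.85, -0.8, -0.25], [0, 0, 0]]
    - [1, [0.85, -0.8, -0.25], [0, 0, 0]]

```text
t: 2.9
ee_pos: [480.9, -341.7, 271.4]
orientation: [3.141, 0.0, 0.001]
ft_force: [0.1, -1.5, 0.9]
width: 87.8
grasp_force: 0.0
```

>>> apply_moves:
  targets:
    - [1, [0, -1, 0], [0, 0, 0]]
    - [1, [0, -1, 0], [0, 0, 0]]
    - [1, [0, -1, 0], [0, 0, 0]]
    - [1, [0, -1, 0], [0, 0, 0]]
    - [1, [0, -1, 0], [0, 0, 0]]
    - [1, [0, -1, 0], [0, 0, 0]]
    - [1, [0, -1, 0], [0, 0, 0]]
    - [1, [0, -1, 0], [0, 0, 0]]

```text
t: 3.9
ee_pos: [479.5, 58.5, 271.0]
orientation: [-3.142, -0.0, -0.001]
ft_force: [1.3, 0.6, 0.6]
width: 87.9
grasp_force: 0.0
```

```bash
python3 -c "
from h import *
plan(500,150,290,0); plan(430,390,290,0)"
```

```text
t 3.9 at [479.5  58.5 271. ] yaw 0.0 w 87.9 | shift [ 0.411 -1.83  -0.379] turn [-0. -0.  0.] dist 1.9
t 3.9 at [479.5  58.5 271. ] yaw 0.0 w 87.9 | shift [-0.988 -6.63  -0.379] turn [-0. -0.  0.] dist 6.7
```

>>> apply_moves:
  targets:
    - [1, [0.8, -0.65, 0.25], [0, 0, 0]]
    - [1, [0.8, -0.65, 0.25], [0, 0, 0]]
    - [1, [0.8, -0.65, 0.25], [0, 0, 0]]
    - [1, [0, 0, 0], [0, 0, 0]]

```text
t: 4.4
ee_pos: [600.8, 156.3, 231.4]
orientation: [3.141, 0.004, -0.002]
ft_force: [-0.9, -0.1, 0.2]
width: 87.7
grasp_force: 0.0
```

```bash
cat > c.py <<'E'
from h import *
p,K,V=cam('wrist');cv2.imwrite('pics/w1.png',p);np.savez('w1.npz',K=K,V=V)
print(ctrl.get_obs()['ee_pos'])
for l,z in [('case',0),('bay0',12),('sill_left',12),('sill_right',12)]:
    for d in ctrl.pinpoint(l,'wrist'):
        if d['score']>.2: print(l,round(d['score'],2),np.round(d['xy']),unproj(d['xy'],K,V,z)[0][:2].round(1))
E
python3 c.py
```

```text
[599.52077691 155.09500029 232.01081953]
case 0.94 [258. 172.] [581.3 154.2]
case 0.38 [169. 212.] [519.4 287.8]
bay0 0.69 [212. 186.] [565.  219.5]
bay0 0.66 [258. 188.] [561.5 153.6]
bay0 0.59 [304. 188.] [561.5  88.8]
sill_right 0.77 [342. 214.] [521.8  31. ]
```

View pics/w1.png

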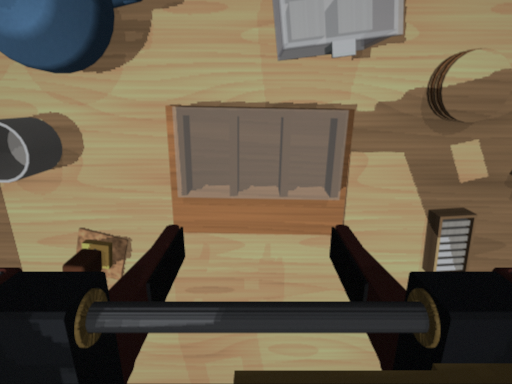

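The wrist view shows the case with its sill's front corners at about (173,233) and (346,235) and its back corners at (166,105) and (354,105). The block and mat are at (100,255).

```bash
cat > d.py <<'E'
from h import *
from scipy.optimize import least_squares
d=np.load('w1.npz');K,V=d['K'],d['V'];p=cv2.imread('pics/w1.png')
g=cv2.cvtColor(p,cv2.COLOR_BGR2GRAY)
uv=np.array([[173,233],[346,235],[166,105],[354,105]],np.float32)
uv=cv2.cornerSubPix(g,uv.reshape(-1,1,2),(4,4),(-1,-1),(3,50,.01)).reshape(-1,2);print(uv)
Q=unproj(uv,K,V,12)[:,:2];print(Q.round(1))
L=np.array([[-90,125],[-90,-125],[92,125],[92,-125]])
f=lambda s:((L@R.from_euler('z',s[2]).as_matrix()[:2,:2].T+s[:2])-Q).ravel()
r=least_squares(f,[583,155,0]);print(r.x,np.degrees(r.x[2]),r.fun.round(1))
plan(560,360,240,0)
E
python3 d.py
```

```text
[[173.       233.      ]
 [346.       235.      ]
 [164.82648  105.538826]
 [357.01013  103.63504 ]]
[[491.2 280.4]
 [488.4  21.7]
 [674.  276.4]
 [677.   24.4]]
[ 5.81647299e+02  1.50704490e+02 -9.16418873e-04] -0.052506933690052104 [ 0.6 -4.6  3.1  4.1 -0.2 -0.7 -3.5  1.2]
t 4.65 at [598.9 153.6 233.9] yaw -0.0 w 87.6 | shift [-0.781 -4.128 -0.122] turn [ 0. -0. -0.] dist 4.2
```

```bash
cat > e.py <<'E'
from h import *
p,K,V=cam('wrist')
o=ctrl.get_obs();print(o['ee_pos'],o['orientation'])
cv2.imwrite('pics/w2.png',p)
lab=cv2.GaussianBlur(cv2.cvtColor(p,cv2.COLOR_BGR2LAB),(3,3),0).astype(float)
c=p[195:250,150:370];cv2.imwrite('pics/w2c.png',cv2.resize(c,None,fx=3.6,fy=3.6,interpolation=0))
l=cv2.createLineSegmentDetector().detect(cv2.cvtColor(p,cv2.COLOR_BGR2GRAY))[0][:,0]
for s in l:
    if np.hypot(s[2]-s[0],s[3]-s[1])>25 and 150<s[0]<370 and 90<s[1]<250: print(s.round(1),unproj(s.reshape(2,2),K,V,12)[:,:2].round(1).tolist())
E
python3 e.py
```

```text
[599.07028639 153.63103455 234.09413775] [-3.14149139e+00  8.58256575e-04 -1.18289227e-03]
[182.3 226.9 184.5 256.9] [[498.9, 264.1], [448.9, 264.4]]
[362.2 246.6 404.7 289.1] [[466.2, -7.7], [390.8, -83.5]]
[345.1 223.2 362.1 245.8] [[504.8, 21.6], [467.6, -7.4]]
[347.  153.  344.2 190.6] [[609.7, 28.2], [555.4, 27.3]]
[188.1 100.9 291.9 100.7] [[678.7, 243.2], [678.9, 106.7]]
[290.6 101.2 336.9 101.4] [[678.3, 108.4], [678.1, 47.5]]
[353.1 102.9 347.4 140.7] [[676.1, 25.9], [626.6, 29.0]]
[171.6 222.  162.9 104.3] [[506.9, 279.3], [674.5, 276.7]]
[328.1 232.4 185.6 231.1] [[489.9, 45.9], [492.1, 259.6]]
[275.5 193.1 277.6 116.9] [[551.7, 126.0], [658.3, 125.1]]
[337.6 185.7 345.3 108.1] [[562.7, 37.4], [669.5, 35.6]]
[343.1 107.9 175.6 105.4] [[669.8, 38.5], [673.0, 260.0]]
[180.  193.1 173.2 106.9] [[551.8, 263.5], [671.2, 263.4]]
[321.9 184.4 327.4 116.9] [[564.7, 60.0], [658.2, 58.6]]
[169.5 106.9 174.8 186.9] [[671.2, 268.3], [561.0, 270.2]]
[334.2 116.9 327.5 191.8] [[658.3, 49.5], [553.6, 51.2]]
[176.9 194.7 324.4 197.7] [[549.3, 268.2], [544.7, 55.1]]
[187.  115.6 190.4 185.6] [[660.0, 246.0], [562.9, 247.8]]
[184.4 189.4 180.  114.3] [[557.4, 256.8], [661.6, 255.1]]
[280.6 116.9 277.9 186.9] [[658.3, 121.1], [561.0, 122.7]]
[236.9 115.6 236.9 186.9] [[659.9, 179.4], [561.1, 181.4]]
[234.5 188.1 234.2 115.6] [[559.2, 184.9], [659.9, 183.1]]
[304.4 221.5 329.4 223. ] [[507.5, 82.3], [505.1, 45.1]]
```

View pics/w2c.png

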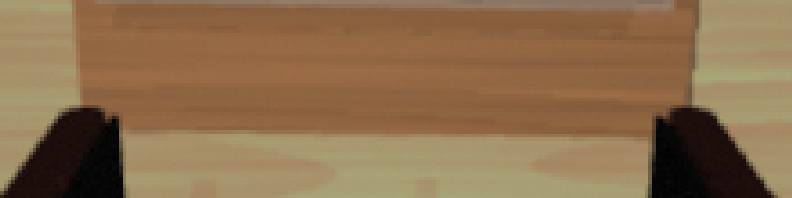

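The crop shows the sill's front edge running nearly along world y, so I take the case as about (581, 152.5) with yaw −0.9°. Next I look at the block from above.

>>> apply_moves:
  targets:
    - [1, [-0.4, -0.98, 0], [0, 0, 0]]
    - [1, [-0.4, -0.98, 0], [0, 0, 0]]
    - [1, [-0.4, -0.98, 0], [0, 0, 0]]
    - [1, [-0.4, -0.98, 0], [0, 0, 0]]
    - [1, [-0.4, -0.98, 0], [0, 0, 0]]
    - [1, [0, 0, 0], [0, 0, 0]]
    - [1, [0, 0, 0], [0, 0, 0]]

```text
t: 5.58
ee_pos: [499.6, 398.5, 233.8]
orientation: [3.141, 0.001, 0.001]
ft_force: [-0.4, -0.4, -0.1]
width: 88.0
grasp_force: 0.0
```

```bash
cat > f.py <<'E'
from h import *
p,K,V=cam('wrist');cv2.imwrite('pics/w3.png',p)
for l,z in [('waxer',4),('mat',0)]:
    for d in ctrl.pinpoint(l,'wrist'):
        if d['score']>.2: print(l,round(d['score'],2),np.round(d['xy']),unproj(d['xy'],K,V,z)[0][:2].round(1))
for l,z in [('waxer',74),('mat',4)]:
    for m in ctrl.masks_of(l,'wrist'):
        ys,xs=np.nonzero(m['region']);print(l,round(m['score'],2),m['bbox'],cv2.minAreaRect(unproj(np.c_[xs,ys],K,V,z)[:,:2].astype(np.float32)))
l=cv2.createLineSegmentDetector().detect(cv2.cvtColor(p,cv2.COLOR_BGR2GRAY))[0][:,0]
c=proj([[455,400,30]],K,V)[0];print(c)
for s in l:
    if np.hypot(s[2]-s[0],s[3]-s[1])>14 and np.hypot(*(s[:2]-c))<70: print(s.round(1),[ (z,unproj(s.reshape(2,2),K,V,z)[:,:2].round(1).tolist()) for z in (4,16,74)])
x,y=np.clip(c.astype(int),90,400);q=p[max(0,y-75):y+75,x-90:x+100];cv2.imwrite('pics/w3c.png',cv2.resize(q,None,fx=4,fy=4,interpolation=2));print(x,y)
plan(0,0,0,0)
E
python3 f.py
```

```text
waxer 0.91 [256. 189.] [455.9 399. ]
waxer 0.74 [388. 115.] [561.6 220.3]
waxer 0.56 [243. 270.] [321.6 419.2]
waxer 0.5 [488. 117.] [558.7  82.3]
mat 0.92 [254. 193.] [448.5 401.5]
waxer 0.72 [218.4, 247.8, 268.8, 301.7] ((356.5921325683594, 417.3670654296875), (61.87976837158203, 79.39569854736328), 87.9996566772461)
waxer 0.6 [243.9, 173.6, 268.3, 219.2] ((466.26123046875, 402.326171875), (34.07133102416992, 53.463844299316406), 82.48126220703125)
waxer 0.2 [224.6, 163.2, 286.0, 218.5] ((472.9527282714844, 400.67315673828125), (63.15203094482422, 63.32398223876953), 74.97138214111328)
mat 0.65 [226.2, 163.0, 285.3, 220.1] ((452.1767578125, 402.03717041015625), (75.14994812011719, 76.2835464477539), 74.96979522705078)
[255.20889194 195.18900412]
[240.3 217.  244.9 183.2] [(4, [[412.3, 422.6], [465.0, 415.1]]), (16, [[417.1, 421.9], [468.3, 414.6]]), (74, [[440.3, 418.5], [484.2, 412.3]])]
[248.  181.5 263.2 183.4] [(4, [[467.5, 410.5], [464.7, 388.4]]), (16, [[470.7, 410.2], [468.0, 388.7]]), (74, [[486.3, 408.5], [484.0, 390.1]])]
[252.2 254.2 219.6 265.1] [(4, [[349.7, 404.9], [3
[... 2000 characters left out ...]
 218.1 325.6 218.2] [(4, [[410.5, 322.3], [410.3, 294.0]]), (16, [[415.3, 324.5], [415.1, 297.0]]), (74, [[438.8, 335.0], [438.7, 311.5]])]
[209.4 154.4 268.1 151.3] [(4, [[507.2, 464.7], [511.5, 381.9]]), (16, [[509.3, 462.8], [513.5, 382.4]]), (74, [[519.3, 453.6], [523.0, 384.6]])]
[263.2 239.  249.3 235.9] [(4, [[375.9, 387.9], [381.2, 409.2]]), (16, [[381.8, 388.2], [386.9, 408.9]]), (74, [[410.1, 389.6], [414.5, 407.4]])]
[281.9 200.7 305.6 199.4] [(4, [[438.1, 360.7], [440.2, 325.6]]), (16, [[442.2, 361.7], [444.2, 327.7]]), (74, [[461.9, 367.0], [463.6, 337.8]])]
255 195
t 5.83 at [500.1 398.2 233.5] yaw -0.1 w 88.0 | shift [-9.991  7.979  4.668] turn [ 0.    -0.    -0.001] dist 13.6
```

View pics/w3c.png

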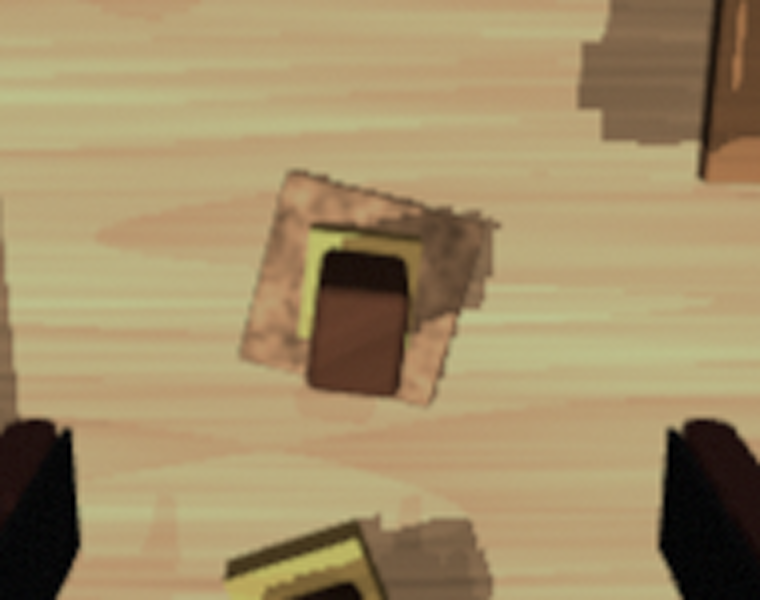

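The close view shows the block upright on the mat, its grip top at crop (308–405, 250–395), with its y nearly along world y and yaw about −7°. I grasp at (455.5, 400).

>>> apply_moves:
  targets:
    - [1, [-0.89, -0.04, 0], [0, 0, 0]]
    - [1, [0, 0, 1], [0, 0, 0.08]]
    - [1, [0, 0, 1], [0, 0, 0]]
    - [1, [0, 0, 1], [0, 0, 0]]
    - [1, [0, 0, 0.5], [0, 0, 0]]
    - [1, [0, 0, 0.5], [0, 0, 0]]
    - [1, [0, 0, 0], [0, 0, 0]]

```text
t: 6.7
ee_pos: [454.2, 399.8, 31.6]
orientation: [3.133, -0.198, -0.004]
ft_force: [-0.4, 0.7, 0.2]
width: 87.9
grasp_force: 0.0
```

```bash
python3 -c "
from h import *
plan(455.5,400,33,-7.2);print(ctrl.get_obs()['ft_force'])"
```

```text
t 6.7 at [454.2 399.8  31.6] yaw -7.2 w 87.9 | shift [ 0.025 -0.007 -0.029] turn [ 0.002  0.002 -0.   ] dist 0.0
[-0.4328338   0.66171792  0.19086206]
```

>>> apply_moves:
  targets:
    - [-1, [0, 0, 0], [0, 0, 0]]
    - [-1, [0, 0, 0], [0, 0, 0]]
    - [-1, [0, 0, 0], [0, 0, 0]]
    - [-1, [0, 0, 0], [0, 0, 0]]
    - [-1, [0, 0, 0], [0, 0, 0]]
    - [-1, [0, 0, 0], [0, 0, 0]]
    - [-1, [0, 0, 0], [0, 0, 0]]
    - [-1, [0, 0, 0], [0, 0, 0]]

```text
t: 7.7
ee_pos: [455.0, 401.4, 33.3]
orientation: [-3.135, 0.197, -0.0]
ft_force: [-0.2, -0.3, 0.2]
width: 29.5
grasp_force: 30.0
```

>>> apply_moves:
  targets:
    - [-1, [0, 0, -0.5], [0, 0, 0]]
    - [-1, [0, 0, -0.8], [0, 0, 0]]
    - [-1, [0, 0, 0], [0, 0, -0.07]]
    - [-1, [0, 0, 0], [0, 0, 0]]
    - [-1, [0, 0, 0], [0, 0, 0]]

```text
t: 8.32
ee_pos: [454.5, 400.9, 97.6]
orientation: [3.14, -0.027, -0.002]
ft_force: [0.1, 0.1, -1.4]
width: 29.9
grasp_force: 30.0
```

```bash
python3 -c "
from h import *
o=ctrl.get_obs();print(o['ft_force'],o['grasp_force'],o['width'])
plan(527.7,258.4,100,-0.9)"
```

```text
[ 0.06347171  0.14135907 -1.44408676] 29.973826110363007 29.947216532081743
t 8.32 at [454.5 400.9  97.6] yaw -1.0 w 29.9 | shift [ 1.513  2.825 -0.048] turn [ 0.001  0.001 -0.001] dist 3.2
```

>>> apply_moves:
  targets:
    - [-1, [0.38, 0.7, 0], [0, 0, 0]]
    - [-1, [0.38, 0.7, 0], [0, 0, 0]]
    - [-1, [0.38, 0.7, 0], [0, 0, 0]]
    - [-1, [0.37, 0.7, 0], [0, 0, 0]]
    - [-1, [0, 0, 0.5], [0, 0, 0]]
    - [-1, [0, 0, 0.5], [0, 0, 0]]
    - [-1, [0, 0, 0], [0, 0, 0]]
    - [-1, [0, 0, 0], [0, 0, 0]]

```text
t: 9.32
ee_pos: [528.5, 260.4, 48.5]
orientation: [3.141, -0.025, -0.0]
ft_force: [0.0, 0.1, -0.9]
width: 29.7
grasp_force: 30.0
```

```bash
cat > g.py <<'E'
from h import *
o=ctrl.get_obs();print(np.round(o['ft_force'],2),o['grasp_force'],o['width'])
plan(527.7,258.4,37,-0.9);plan(524.4,48.4,37,-0.9)
E
python3 g.py
python3 -c "
from h import *
p,K,V=cam('wrist');cv2.imwrite('pics/w4.png',p)"
```

```text
[ 0.03  0.11 -0.91] 29.973911941051483 29.726911638206545
t 9.32 at [528.5 260.4  48.5] yaw -0.9 w 29.7 | shift [-0.015  0.041  0.23 ] turn [ 0.  0. -0.] dist 0.2
t 9.32 at [528.5 260.4  48.5] yaw -0.9 w 29.7 | shift [-0.014  4.241  0.23 ] turn [ 0.  0. -0.] dist 4.2
```

View pics/w4.png

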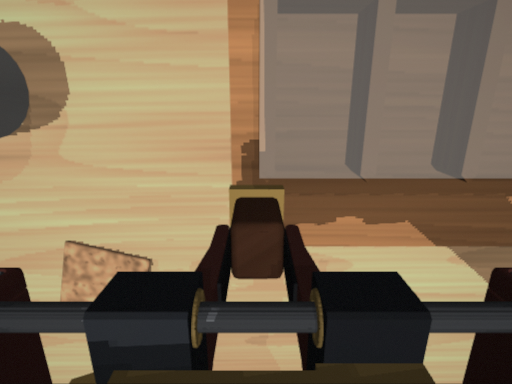

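The wrist view shows the sole's left edge at (230,190), flush with the sill's left end, and the block on the middle line. Now I press down in small steps.

>>> apply_moves:
  targets:
    - [-1, [0, 0.02, 0.1], [0, 0, 0]]
    - [-1, [0, 0, 0.06], [0, 0, 0]]
    - [-1, [0, 0, 0], [0, 0, 0]]

```text
t: 9.75
ee_pos: [528.6, 259.4, 40.5]
orientation: [-3.141, 0.024, -0.001]
ft_force: [-0.4, -0.2, 1.9]
width: 29.3
grasp_force: 30.0
```

>>> apply_moves:
  targets:
    - [-1, [0, 0, 0.04], [0, 0, 0]]
    - [-1, [0, 0, 0], [0, 0, 0]]
    - [-1, [0, 0, 0], [0, 0, 0]]

```text
t: 10.12
ee_pos: [528.6, 259.4, 38.5]
orientation: [-3.141, 0.024, -0.001]
ft_force: [-0.6, 1.4, 2.5]
width: 29.5
grasp_force: 30.0
```

```bash
python3 g.py
```

```text
[-0.56  1.41  2.48] 29.979971051216125 29.54846634168327
t 10.12 at [528.6 259.4  38.5] yaw -0.9 w 29.5 | shift [-0.017  0.02   0.03 ] turn [-0. -0.  0.] dist 0.0
t 10.12 at [528.6 259.4  38.5] yaw -0.9 w 29.5 | shift [-0.018  4.221  0.029] turn [-0. -0.  0.] dist 4.2
```

>>> apply_moves:
  targets:
    - [-1, [0, 0, 0.03], [0, 0, 0]]
    - [-1, [0, 0, 0], [0, 0, 0]]
    - [-1, [0, 0.1, 0], [0, 0, 0]]
    - [-1, [0, 0.1, 0], [0, 0, 0]]
    - [-1, [0, 0.1, 0], [0, 0, 0]]
    - [-1, [0, 0.1, 0], [0, 0, 0]]
    - [-1, [0, 0.1, 0], [0, 0, 0]]
    - [-1, [0, 0.1, 0], [0, 0, 0]]

```text
t: 11.12
ee_pos: [527.8, 228.9, 36.8]
orientation: [-3.141, 0.025, 0.0]
ft_force: [0.4, 3.3, 4.5]
width: 29.7
grasp_force: 30.0
```

```bash
python3 g.py
```

```text
[0.43 3.26 4.52] 30.00088781118393 29.6903461116901
t 11.12 at [527.8 228.9  36.8] yaw -0.9 w 29.7 | shift [-0.012 -0.591 -0.005] turn [-0.  0.  0.] dist 0.6
t 11.12 at [527.8 228.9  36.8] yaw -0.9 w 29.7 | shift [-0.012  3.61  -0.005] turn [-0.  0.  0.] dist 3.6
```

>>> apply_moves:
  targets:
    - [-1, [0, 0.12, 0], [0, 0, 0]]
    - [-1, [0, 0.12, 0], [0, 0, 0]]
    - [-1, [0, 0.12, 0], [0, 0, 0]]
    - [-1, [0, 0.12, 0], [0, 0, 0]]
    - [-1, [0, 0.12, 0], [0, 0, 0]]
    - [-1, [0, 0.12, 0], [0, 0, 0]]
    - [-1, [0, 0.12, 0], [0, 0, 0]]
    - [-1, [0, 0.12, 0], [0, 0, 0]]

```text
t: 12.12
ee_pos: [527.1, 180.8, 36.8]
orientation: [-3.141, 0.024, 0.0]
ft_force: [-0.0, 2.6, 3.8]
width: 29.5
grasp_force: 30.0
```

```bash
python3 g.py
```

```text
[-0.    2.59  3.78] 30.000983476638794 29.532543631156567
t 12.12 at [527.1 180.8  36.8] yaw -0.9 w 29.5 | shift [-0.012 -1.552 -0.005] turn [-0.  0.  0.] dist 1.6
t 12.12 at [527.1 180.8  36.8] yaw -0.9 w 29.5 | shift [-0.013  2.649 -0.005] turn [-0.  0.  0.] dist 2.6
```

>>> apply_moves:
  targets:
    - [-1, [0, 0.12, 0], [0, 0, 0]]
    - [-1, [0, 0.12, 0], [0, 0, 0]]
    - [-1, [0, 0.12, 0], [0, 0, 0]]
    - [-1, [0, 0.12, 0], [0, 0, 0]]
    - [-1, [0, 0.12, 0], [0, 0, 0]]
    - [-1, [0, 0.12, 0], [0, 0, 0]]
    - [-1, [0, 0.12, 0], [0, 0, 0]]
    - [-1, [0, 0.12, 0], [0, 0, 0]]

```text
t: 13.12
ee_pos: [526.3, 132.8, 36.8]
orientation: [3.141, -0.024, -0.0]
ft_force: [0.5, 3.3, 3.5]
width: 29.9
grasp_force: 30.0
```

```bash
python3 g.py
```

```text
[0.52 3.27 3.53] 30.001176595687866 29.90405914206799
t 13.12 at [526.3 132.8  36.8] yaw -0.9 w 29.9 | shift [-0.011 -2.512 -0.005] turn [0. 0. 0.] dist 2.5
t 13.12 at [526.3 132.8  36.8] yaw -0.9 w 29.9 | shift [-0.012  1.689 -0.005] turn [0. 0. 0.] dist 1.7
```

>>> apply_moves:
  targets:
    - [-1, [0, 0.12, 0.01], [0, 0, 0]]
    - [-1, [0, 0.12, 0], [0, 0, 0]]
    - [-1, [0, 0.12, 0], [0, 0, 0]]
    - [-1, [0, 0.12, 0], [0, 0, 0]]
    - [-1, [0, 0.12, 0], [0, 0, 0]]
    - [-1, [0, 0.12, 0], [0, 0, 0]]
    - [-1, [0, 0.12, 0], [0, 0, 0]]
    - [-1, [0, 0.12, 0], [0, 0, 0]]

```text
t: 14.12
ee_pos: [525.6, 84.8, 36.3]
orientation: [3.141, -0.024, -0.0]
ft_force: [-0.3, 3.8, 4.5]
width: 29.9
grasp_force: 30.0
```

>>> apply_moves:
  targets:
    - [-1, [0, 0.12, 0], [0, 0, 0]]
    - [-1, [0, 0.12, 0], [0, 0, 0]]
    - [-1, [0, 0.12, 0], [0, 0, 0]]
    - [-1, [0, 0.12, 0], [0, 0, 0]]
    - [-1, [0, 0.12, 0], [0, 0, 0]]
    - [-1, [0, 0.12, 0], [0, 0, 0]]
    - [-1, [0, 0, 0], [0, 0, 0]]
    - [-1, [0, 0, 0], [0, 0, 0]]

```text
t: 15.12
ee_pos: [525.0, 48.5, 36.2]
orientation: [3.14, -0.024, -0.0]
ft_force: [0.3, -4.0, 3.6]
width: 29.8
grasp_force: 30.0
```

```bash
python3 g.py; python3 -c "
from h import *
p,K,V=cam('wrist');cv2.imwrite('pics/w5.png',p)"
```

```text
[ 0.31 -3.98  3.61] 29.958835244178772 29.784122363939183
t 15.12 at [525.   48.5  36.2] yaw -0.9 w 29.8 | shift [-0.009 -4.197 -0.02 ] turn [0.001 0.    0.   ] dist 4.2
t 15.12 at [525.   48.5  36.2] yaw -0.9 w 29.8 | shift [-0.012  0.003 -0.015] turn [0.001 0.    0.   ] dist 0.0
```

View pics/w5.png

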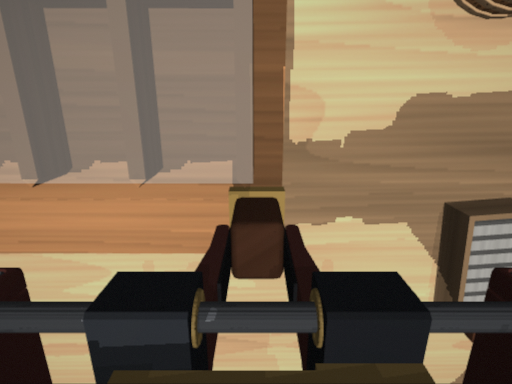

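The block is flush with the sill's right end (its edge at (284,190)) and upright. Now I rub back to the left.

>>> apply_moves:
  targets:
    - [-1, [0, -0.12, 0], [0, 0, 0]]
    - [-1, [0, -0.12, 0], [0, 0, 0]]
    - [-1, [0, -0.12, 0], [0, 0, 0]]
    - [-1, [0, -0.12, 0], [0, 0, 0]]
    - [-1, [0, -0.12, 0], [0, 0, 0]]
    - [-1, [0, -0.12, 0], [0, 0, 0]]
    - [-1, [0, -0.12, 0], [0, 0, 0]]
    - [-1, [0, -0.12, 0], [0, 0, 0]]

```text
t: 16.18
ee_pos: [525.8, 97.6, 36.3]
orientation: [3.141, -0.024, -0.0]
ft_force: [-0.0, -3.4, 5.3]
width: 29.8
grasp_force: 30.0
```

>>> apply_moves:
  targets:
    - [-1, [0, -0.12, 0], [0, 0, 0]]
    - [-1, [0, -0.12, 0], [0, 0, 0]]
    - [-1, [0, -0.12, 0], [0, 0, 0]]
    - [-1, [0, -0.12, 0], [0, 0, 0]]
    - [-1, [0, -0.12, 0], [0, 0, 0]]
    - [-1, [0, -0.12, 0], [0, 0, 0]]
    - [-1, [0, -0.12, 0], [0, 0, 0]]
    - [-1, [0, -0.12, 0], [0, 0, 0]]

```text
t: 17.18
ee_pos: [526.5, 145.7, 36.2]
orientation: [-3.141, 0.024, 0.0]
ft_force: [-1.1, -3.0, 4.2]
width: 29.8
grasp_force: 30.0
```

```bash
python3 g.py
```

```text
[-1.08 -2.99  4.21] 29.958870112895966 29.84132815794248
t 17.18 at [526.5 145.7  36.2] yaw -0.9 w 29.8 | shift [-0.011 -2.255 -0.015] turn [-0.  0.  0.] dist 2.3
t 17.18 at [526.5 145.7  36.2] yaw -0.9 w 29.8 | shift [-0.012  1.946 -0.015] turn [-0.  0.  0.] dist 1.9
```

>>> apply_moves:
  targets:
    - [-1, [0, -0.12, 0], [0, 0, 0]]
    - [-1, [0, -0.12, 0], [0, 0, 0]]
    - [-1, [0, -0.12, 0], [0, 0, 0]]
    - [-1, [0, -0.12, 0], [0, 0, 0]]
    - [-1, [0, -0.12, 0], [0, 0, 0]]
    - [-1, [0, -0.12, 0], [0, 0, 0]]
    - [-1, [0, -0.12, 0], [0, 0, 0]]
    - [-1, [0, -0.12, 0], [0, 0, 0]]

```text
t: 18.18
ee_pos: [527.3, 193.6, 36.3]
orientation: [3.141, -0.024, -0.0]
ft_force: [-1.1, -4.2, 4.4]
width: 29.9
grasp_force: 30.0
```

>>> apply_moves:
  targets:
    - [-1, [0, -0.12, 0], [0, 0, 0]]
    - [-1, [0, -0.12, 0], [0, 0, 0]]
    - [-1, [0, -0.12, 0], [0, 0, 0]]
    - [-1, [0, -0.12, 0], [0, 0, 0]]
    - [-1, [0, -0.12, 0], [0, 0, 0]]
    - [-1, [0, -0.12, 0], [0, 0, 0]]
    - [-1, [0, -0.12, 0], [0, 0, 0]]
    - [-1, [0, -0.12, 0], [0, 0, 0]]

```text
t: 19.18
ee_pos: [528.0, 241.6, 36.3]
orientation: [3.141, -0.024, -0.0]
ft_force: [-0.1, -3.9, 3.7]
width: 29.4
grasp_force: 30.0
```

>>> apply_moves:
  targets:
    - [-1, [0, -0.12, 0], [0, 0, 0]]
    - [-1, [0, -0.12, 0], [0, 0, 0]]
    - [-1, [0, -0.1, 0], [0, 0, 0]]
    - [-1, [0, 0, 0], [0, 0, 0]]
    - [-1, [0, 0, 0], [0, 0, 0]]
    - [-1, [0, 0, 0], [0, 0, 0]]

```text
t: 19.92
ee_pos: [528.4, 258.9, 36.4]
orientation: [-3.14, 0.025, -0.001]
ft_force: [-0.9, 2.5, 4.5]
width: 29.9
grasp_force: 30.0
```

```bash
python3 g.py; python3 -c "
from h import *
plan(451,401.5,97,-0.9)"
```

```text
[-0.86  2.54  4.51] 30.000472962856293 29.881313765306356
t 19.93 at [528.4 258.9  36.4] yaw -0.9 w 29.9 | shift [-0.015  0.01  -0.011] turn [-0.001 -0.    -0.   ] dist 0.0
t 19.93 at [528.4 258.9  36.4] yaw -0.9 w 29.9 | shift [-0.014  4.211 -0.016] turn [-0.001 -0.    -0.   ] dist 4.2
t 19.93 at [528.4 258.9  36.4] yaw -0.9 w 29.9 | shift [-1.593 -2.828 -1.209] turn [-0.001 -0.    -0.   ] dist 3.5
```

>>> apply_moves:
  targets:
    - [-1, [0, 0, -0.6], [0, 0, 0]]
    - [-1, [0, 0, -0.6], [0, 0, 0]]
    - [-1, [-0.4, -0.71, 0], [0, 0, 0]]
    - [-1, [-0.4, -0.71, 0], [0, 0, 0]]
    - [-1, [-0.4, -0.71, 0], [0, 0, 0]]
    - [-1, [-0.39, -0.7, 0], [0, 0, 0]]
    - [-1, [0, 0, 0.5], [0, 0, 0]]
    - [-1, [0, 0, 0.5], [0, 0, 0]]

```text
t: 20.92
ee_pos: [450.4, 401.2, 45.2]
orientation: [3.141, -0.022, -0.0]
ft_force: [0.8, -0.1, -0.9]
width: 29.4
grasp_force: 30.0
```

```bash
python3 -c "
from h import *
o=ctrl.get_obs();print(o['ft_force'])
p,K,V=cam('wrist');cv2.imwrite('pics/w6.png',p)
for d in ctrl.pinpoint('waxer','wrist')+ctrl.pinpoint('mat','wrist'): print(round(d['score'],2),d['xy'],unproj(d['xy'],K,V,14)[0],unproj(d['xy'],K,V,0)[0])
plan(451,401.5,33,-0.9)"
```

```text
[ 0.78580337 -0.06426823 -0.93013581]
0.88 [236.3, 326.6] [337.85083531 420.53585615  14.        ] [ 3.25526342e+02  4.21868298e+02 -2.84217094e-14]
0.74 [259.8, 207.0] [451.08552172 398.27213215  14.        ] [445.99285938 398.1826824    0.        ]
t 21.07 at [449.7 399.8  44.6] yaw -0.9 w 30.1 | shift [ 0.026 -0.036  0.232] turn [0.002 0.002 0.   ] dist 0.2
```

View pics/w6.png

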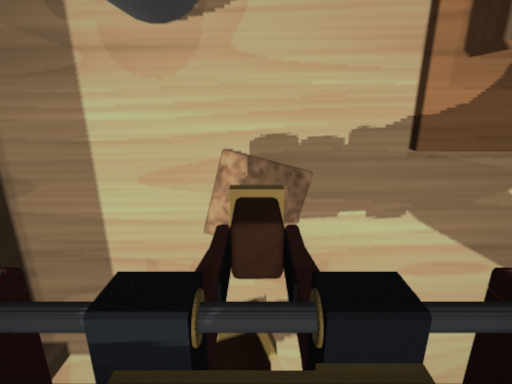

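The block hangs over the middle of the mat (mat corners at (225,150) and (312,175), sole at (257,190)). I lower it and release.

>>> apply_moves:
  targets:
    - [-1, [0.01, -0.02, 0.1], [0, 0, 0]]
    - [-1, [0, 0, 0.1], [0, 0, 0]]
    - [-1, [0, 0, 0.03], [0, 0, 0]]
    - [-1, [0, 0, 0], [0, 0, 0]]
    - [-1, [0, 0, 0], [0, 0, 0]]

```text
t: 21.7
ee_pos: [451.7, 402.0, 35.0]
orientation: [-3.141, 0.024, -0.0]
ft_force: [-0.6, 0.7, -2.0]
width: 30.0
grasp_force: 30.0
```

```bash
python3 -c "
from h import *
o=ctrl.get_obs();print(o['ft_force'])
plan(451,401.5,33,-0.9)"
```

```text
[-0.57188716  0.65752479 -1.99974946]
t 21.7 at [451.7 402.   35. ] yaw -0.9 w 30.0 | shift [-0.013  0.011  0.041] turn [-0. -0.  0.] dist 0.0
```

>>> apply_moves:
  targets:
    - [-1, [0, 0, 0.04], [0, 0, 0]]
    - [-1, [0, 0, 0], [0, 0, 0]]
    - [-1, [0, 0, 0], [0, 0, 0]]

```text
t: 22.08
ee_pos: [451.8, 402.2, 33.1]
orientation: [-3.141, 0.024, -0.001]
ft_force: [0.2, -0.6, 1.6]
width: 29.7
grasp_force: 30.0
```

>>> apply_moves:
  targets:
    - [-1, [0, 0, 0.02], [0, 0, 0]]
    - [-1, [0, 0, 0], [0, 0, 0]]
    - [-1, [0, 0, 0], [0, 0, 0]]

```text
t: 22.45
ee_pos: [451.7, 402.1, 31.9]
orientation: [-3.141, 0.024, -0.001]
ft_force: [-0.1, 0.6, 1.4]
width: 29.7
grasp_force: 30.0
```

>>> apply_moves:
  targets:
    - [-1, [0, 0, -0.02], [0, 0, 0]]
    - [-1, [0, 0, 0], [0, 0, 0]]
    - [0.6, [0, 0, 0], [0, 0, 0]]
    - [0.6, [0, 0, 0], [0, 0, 0]]
    - [0.6, [0, 0, 0], [0, 0, 0]]
    - [0.6, [0, 0, 0], [0, 0, 0]]

```text
t: 23.2
ee_pos: [451.4, 401.8, 32.7]
orientation: [3.141, -0.024, -0.0]
ft_force: [-0.3, -0.5, 0.3]
width: 66.0
grasp_force: 0.0
```

>>> apply_moves:
  targets:
    - [1, [0, 0, -1], [0, 0, 0]]
    - [1, [0, 0, -1], [0, 0, 0]]
    - [1, [0.4, 0, -1], [0, 0, 0]]
    - [1, [0.4, 0.5, -1], [0, 0, 0]]
    - [1, [0, 0, 0], [0, 0, 0]]
    - [1, [0, 0, 0], [0, 0, 0]]

```text
t: 23.95
ee_pos: [490.6, 375.9, 232.1]
orientation: [3.141, -0.025, -0.001]
ft_force: [-0.2, -0.3, -0.4]
width: 87.8
grasp_force: 0.0
```

```bash
cat > k.py <<'E'
from h import *
plan(480,-100,260,0)
p,K,V=cam('top');cv2.imwrite('pics/t2.png',p)
for l in ['drawer0','tab0','mat','waxer']:
    for d in ctrl.pinpoint(l,'top'):
        if d['score']>.3: print(l,round(d['score'],2),np.round(d['xy']),unproj(d['xy'],K,V,{'drawer0':0,'tab0':17,'mat':0,'waxer':4}[l])[0][:2].round(1))
for m in ctrl.masks_of('drawer0','top'):
    ys,xs=np.nonzero(m['region']);print(round(m['score'],2),m['bbox'],cv2.minAreaRect(unproj(np.c_[xs,ys],K,V,25)[:,:2].astype(np.float32)))
p,K,V=cam('wrist');cv2.imwrite('pics/w7.png',p)
for l in ['waxer','mat']:
    for d in ctrl.pinpoint(l,'wrist'):
        if d['score']>.3: print(l,round(d['score'],2),np.round(d['xy']),unproj(d['xy'],K,V,4 if l=='waxer' else 0)[0][:2].round(1))
E
python3 k.py
```

```text
t 23.95 at [490.6 375.9 232.1] yaw -0.9 w 87.8 | shift [-0.06   9.521 -0.553] turn [ 0.     0.001 -0.01 ] dist 9.5
drawer0 0.84 [334. 169.] [ 614.4 -247.2]
drawer0 0.77 [367. 225.] [ 442.7 -338.3]
drawer0 0.6 [355. 280.] [ 281.6 -295.3]
tab0 0.9 [328. 189.] [ 553.6 -222.4]
tab0 0.82 [376. 273.] [ 302.7 -353.2]
tab0 0.79 [384. 247.] [ 378.8 -381. ]
tab0 0.71 [299. 240.] [ 405.2 -131.4]
mat 0.81 [118. 229.] [450.  401.1]
waxer 0.72 [116. 227.] [456.1 407.3]
waxer 0.51 [110. 274.] [320.6 425.5]
0.98 [323.2, 148.2, 351.4, 186.8] ((612.0963134765625, -246.7712860107422), (56.173675537109375, 119.91848754882812), 66.013671875)
0.89 [290.2, 197.1, 309.4, 235.4] ((473.1461181640625, -130.37155151367188), (113.91565704345703, 57.406009674072266), 4.149881362915039)
0.76 [335.2, 266.7, 376.6, 293.8] ((286.1139221191406, -294.89398193359375), (58.06614303588867, 122.04142761230469), 20.727554321289062)
0.56 [356.2, 206.2, 389.1, 250.3] ((433.0638732910156, -349.604248046875), (121.51177978515625, 61.17421340942383), 21.609447479248047)
waxer 0.9 [241. 187.] [451.  398.6]
waxer 0.69 [230. 263.] [325.7 420.8]
waxer 0.38 [373. 106.] [561.4 218.6]
mat 0.58 [236. 189.] [446.7 405.8]
```

View pics/w7.png

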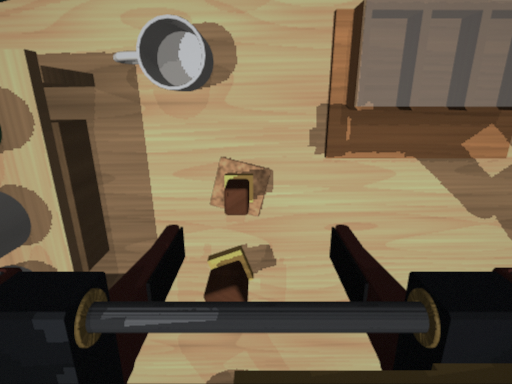

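The wax block stands on the middle of the mat at (237,195). Next are the drawers, starting with a close look at the nearest one.

>>> apply_moves:
  targets:
    - [1, [0.05, 1, 0], [0, 0, 0]]
    - [1, [0.05, 1, 0], [0, 0, 0]]
    - [1, [0.05, 1, 0], [0, 0, 0]]
    - [1, [0.05, 1, 0], [0, 0, 0]]
    - [1, [0.05, 1, 0], [0, 0, 0]]
    - [1, [0.05, 1, 0], [0, 0, 0]]
    - [1, [0.05, 1, 0], [0, 0, 0]]
    - [1, [0.05, 1, 0], [0, 0, 0]]

```text
t: 25.4
ee_pos: [504.9, -25.5, 232.9]
orientation: [-3.141, 0.024, -0.001]
ft_force: [1.0, -0.3, 0.4]
width: 87.7
grasp_force: 0.0
```

>>> apply_moves:
  targets:
    - [1, [0.05, 1, 0], [0, 0, -0.01]]
    - [1, [0.05, 1, 0], [0, 0, 0]]
    - [1, [0, 0.1, 0], [0, 0, 0]]
    - [1, [0, 0, 0], [0, 0, 0]]
    - [1, [0, 0, 0], [0, 0, 0]]

```text
t: 26.02
ee_pos: [509.1, -127.8, 232.7]
orientation: [-3.141, -0.002, 0.0]
ft_force: [0.1, 1.2, -0.8]
width: 87.9
grasp_force: 0.0
```

```bash
cat > m.py <<'E'
from h import *
import sys
gx,gy=float(sys.argv[1]),float(sys.argv[2]);nm=sys.argv[3]
p,K,V=cam('wrist');cv2.imwrite(f'pics/{nm}.png',p)
o=ctrl.get_obs();M=R.from_rotvec(o['orientation']).as_matrix()
for l,z in [('drawer0',0),('tab0',17)]:
    for d in ctrl.pinpoint(l,'wrist'):
        P=unproj(d['xy'],K,V,z)[0][:2]
        if np.hypot(P[0]-gx,P[1]-gy)<130: print(l,round(d['score'],2),np.round(d['xy']),P.round(1))
for m in ctrl.masks_of('drawer0','wrist'):
    ys,xs=np.nonzero(m['region']);r=cv2.minAreaRect(unproj(np.c_[xs,ys],K,V,28)[:,:2].astype(np.float32))
    if np.hypot(r[0][0]-gx,r[0][1]-gy)<80: print(round(m['score'],2),np.round(m['bbox']),r)
l=cv2.createLineSegmentDetector().detect(cv2.cvtColor(p,cv2.COLOR_BGR2GRAY))[0][:,0]
for s in l:
    P=unproj(s.reshape(2,2),K,V,30)[:,:2];n=np.linalg.norm(P[0]-P[1])
    if n>40 and np.hypot(*(P.mean(0)-[gx,gy]))<75: print(s.round(0),P.round(1).tolist(),'len',n.round(),'ang',np.degrees(np.arctan2(*(P[1]-P[0])[::-1])).round(1))
plan(gx,gy,230,0)
E
python3 m.py 475 -132 w8
```

```text
drawer0 0.65 [261. 181.] [ 476.9 -134.3]
tab0 0.9 [331. 128.] [ 555. -227.]
tab0 0.67 [264. 228.] [ 409.1 -138.8]
0.84 [240. 145. 279. 232.] ((471.9717102050781, -130.6759796142578), (120.9068832397461, 52.25776672363281), 3.643009901046753)
[276. 148. 237. 151.] [[529.4, -153.1], [526.2, -102.0]] len 51.0 ang 93.6
[277. 216. 246. 218.] [[434.1, -156.5], [431.2, -112.6]] len 44.0 ang 93.9
[274. 198. 244. 200.] [[460.4, -152.7], [457.7, -111.2]] len 42.0 ang 93.7
[238. 147. 283. 142.] [[531.0, -103.9], [537.0, -162.7]] len 59.0 ang -84.1
[244. 217. 239. 154.] [[432.6, -111.0], [521.3, -105.2]] len 89.0 ang 3.7
[274. 153. 276. 206.] [[523.0, -150.5], [449.4, -155.0]] len 74.0 ang -176.5
[279. 208. 276. 149.] [[445.8, -159.3], [527.9, -153.9]] len 82.0 ang 3.8
[272. 224. 313. 224.] [[421.4, -149.9], [421.6, -208.4]] len 59.0 ang -89.8
t 26.23 at [ 509.3 -128.   232.8] yaw 0.1 w 87.8 | shift [-0.685  0.078  0.056] turn [-0.    -0.     0.001] dist 0.7
```

View pics/w8.png

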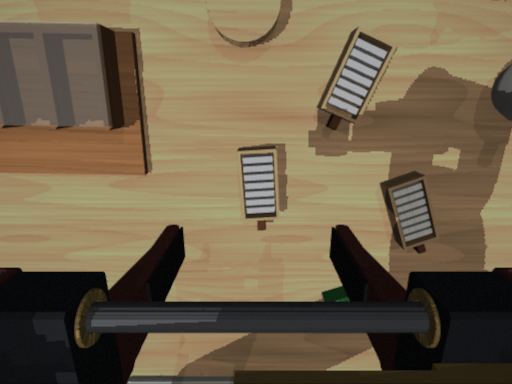

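The view shows the drawer at (260,183), tab towards the robot at (262,226) and yaw 3.7°. The other two are at (357,77) and (411,210), and the green one is at (335,295). I go in to grip this drawer's front half across its sides.

>>> apply_moves:
  targets:
    - [1, [-0.6, 0.07, 0], [0, 0, 0]]
    - [1, [-0.59, 0.07, 0.4], [0, 0, -0.041]]
    - [1, [0, 0, 1], [0, 0, 0]]
    - [1, [0, 0, 1], [0, 0, 0]]
    - [1, [0, 0, 1], [0, 0, 0]]
    - [1, [0, 0, 0.7], [0, 0, 0]]
    - [1, [0, 0, 0.46], [0, 0, 0]]
    - [1, [0, 0, 0], [0, 0, 0]]

```text
t: 27.22
ee_pos: [448.6, -135.2, 3.5]
orientation: [-3.139, -0.103, 0.005]
ft_force: [0.4, 0.2, 0.2]
width: 87.9
grasp_force: 0.0
```

```bash
python3 -c "
from h import *
plan(449.6,-134.8,3.5,3.7)"
```

```text
t 27.23 at [ 448.6 -135.2    3.5] yaw 3.7 w 87.9 | shift [ 0.021 -0.007 -0.   ] turn [-0.001  0.002  0.   ] dist 0.0
```

>>> apply_moves:
  targets:
    - [-1, [0, 0, 0], [0, 0, 0]]
    - [-1, [0, 0, 0], [0, 0, 0]]
    - [-1, [0, 0, 0], [0, 0, 0]]
    - [-1, [0, 0, 0], [0, 0, 0]]
    - [-1, [0, 0, 0], [0, 0, 0]]
    - [-1, [0, 0, 0], [0, 0, 0]]
    - [-1, [0, 0, 0], [0, 0, 0]]

```text
t: 28.1
ee_pos: [449.7, -136.0, 4.8]
orientation: [-3.14, -0.101, 0.0]
ft_force: [-0.1, -0.0, -0.5]
width: 21.5
grasp_force: 0.0
```

>>> apply_moves:
  targets:
    - [-1, [0, 0, -0.4], [0, 0, 0]]
    - [-1, [0, 0, -0.6], [0, 0, 0]]
    - [-1, [0, 0, 0], [0, 0, 0.051]]
    - [-1, [0, 0, 0], [0, 0, 0]]
    - [-1, [0, 0, 0], [0, 0, 0]]

```text
t: 28.72
ee_pos: [449.4, -135.9, 54.5]
orientation: [-3.141, 0.022, 0.001]
ft_force: [0.1, 0.3, -0.0]
width: 0.8
grasp_force: 0.0
```

```bash
python3 -c "
from h import *
o=ctrl.get_obs();print(o['ft_force'],o['grasp_force'])
plan(474,220.2,50,-0.9)"
```

```text
[ 0.09355965  0.30074031 -0.04013667] 0.0
t 28.73 at [ 449.4 -135.9   54.5] yaw -0.8 w 0.8 | shift [ 0.393 -7.128  0.091] turn [-0.     0.     0.001] dist 7.1
```

The fingers closed on nothing, so the drawer may have been knocked away. I rise, open and look again.

>>> apply_moves:
  targets:
    - [1, [0, 0, -1], [0, 0, 0]]
    - [1, [0.5, 0, -1], [0, 0, 0]]
    - [1, [0.7, -0.1, -1], [0, 0, 0]]
    - [1, [0, 0, -0.55], [0, 0, -0.01]]
    - [1, [0, 0, 0], [0, 0, 0]]
    - [1, [0, 0, 0], [0, 0, 0]]

```text
t: 29.48
ee_pos: [508.5, -131.6, 230.6]
orientation: [-3.141, -0.001, 0.004]
ft_force: [-0.4, -0.2, -0.3]
width: 56.8
grasp_force: 0.0
```

```bash
python3 m.py 475 -132 w9
```

```text
drawer0 0.81 [255. 181.] [ 475.9 -130. ]
tab0 0.85 [329. 126.] [ 556.4 -227.3]
tab0 0.78 [259. 229.] [ 407.3 -135. ]
0.76 [235. 144. 281. 230.] ((473.0244140625, -130.76602172851562), (120.52244567871094, 51.94333267211914), 3.6516194343566895)
[243. 213. 272. 211.] [[438.2, -113.1], [440.7, -153.2]] len 40.0 ang -86.3
[272. 148. 234. 150.] [[529.3, -151.8], [526.1, -102.7]] len 49.0 ang 93.8
[271. 181. 241. 183.] [[484.0, -150.9], [481.4, -110.4]] len 41.0 ang 93.6
[273. 216. 243. 218.] [[434.0, -154.8], [431.0, -112.9]] len 42.0 ang 94.2
[236. 146. 281. 142.] [[531.0, -104.5], [536.8, -163.2]] len 59.0 ang -84.3
[238. 153. 269. 152.] [[521.9, -107.7], [524.3, -148.7]] len 41.0 ang -86.7
[240. 199. 236. 152.] [[458.1, -109.3], [523.7, -105.1]] len 66.0 ang 3.7
[283. 172. 285. 207.] [[497.1, -167.4], [447.2, -171.0]] len 50.0 ang -175.9
[276. 207. 273. 148.] [[447.1, -159.2], [528.7, -153.8]] len 82.0 ang 3.7
[266. 224. 301. 224.] [[421.3, -144.7], [421.9, -194.1]] len 49.0 ang -89.3
t 29.68 at [ 508.8 -131.8  230.8] yaw 0.0 w 73.0 | shift [-0.675  0.005  0.018] turn [-0.     0.002  0.   ] dist 0.7
```

View pics/w9.png

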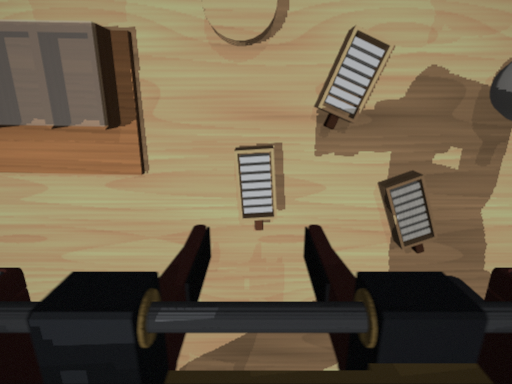

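The drawer still lies at (255,183), unmoved, so the miss is puzzling. I go down again and check with a picture before closing.

>>> apply_moves:
  targets:
    - [1, [-0.6, 0.03, 0], [0, 0, 0]]
    - [1, [-0.58, 0.03, 0.4], [0, 0, -0.041]]
    - [1, [0, 0, 1], [0, 0, 0]]
    - [1, [0, 0, 1], [0, 0, 0]]
    - [1, [0, 0, 1], [0, 0, 0]]
    - [1, [0, 0, 0.7], [0, 0, 0]]
    - [1, [0, 0, 0.44], [0, 0, 0]]
    - [1, [0, 0, 0], [0, 0, 0]]

```text
t: 30.68
ee_pos: [448.9, -134.4, 3.5]
orientation: [-3.138, -0.101, 0.007]
ft_force: [-0.6, -0.2, -0.0]
width: 87.5
grasp_force: 0.0
```

```bash
python3 m.py 475 -132 w10
```

```text
drawer0 0.62 [255. 183.] [ 476.5 -132. ]
tab0 0.83 [438.  61.] [ 555.6 -225.9]
tab0 0.68 [253. 282.] [ 411.7 -134.8]
0.91 [203. 100. 304. 291.] ((470.4994201660156, -130.91778564453125), (115.72537994384766, 53.382755279541016), 3.7691843509674072)
[166. 301. 348. 301.] [[403.0, -79.5], [410.8, -195.9]] len 117.0 ang -86.2
[217. 264. 211. 113.] [[431.8, -111.8], [521.3, -106.0]] len 90.0 ang 3.7
[294. 112. 289. 264.] [[524.8, -149.5], [434.6, -155.5]] len 90.0 ang -176.2
[302. 104. 204. 104.] [[529.0, -153.2], [525.5, -102.8]] len 51.0 ang 93.9
[299. 182. 302. 106.] [[487.2, -156.1], [528.2, -153.4]] len 41.0 ang 3.7
[287. 266. 218. 266.] [[433.6, -154.4], [430.9, -112.3]] len 42.0 ang 93.6
t 30.88 at [ 451.4 -135.2    6.1] yaw 3.7 w 87.9 | shift [ 0.481 -0.03  -4.477] turn [ 0.    -0.001  0.041] dist 4.5
```

View pics/w10.png

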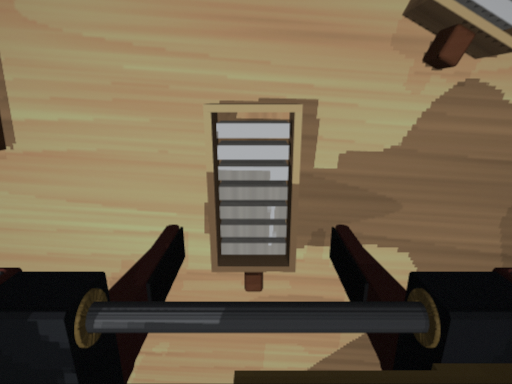

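The drawer lies squarely between the open fingers (tips at (180,230) and (335,230)). I close step by step.

>>> apply_moves:
  targets:
    - [0.3, [0, 0, 0], [0, 0, 0]]
    - [0.3, [0, 0, 0], [0, 0, 0]]
    - [0.3, [0, 0, 0], [0, 0, 0]]
    - [0.3, [0, 0, 0], [0, 0, 0]]

```text
t: 31.38
ee_pos: [450.8, -134.9, 5.4]
orientation: [3.14, 0.102, 0.0]
ft_force: [-0.4, -0.2, 0.7]
width: 57.6
grasp_force: 0.0
```

>>> apply_moves:
  targets:
    - [0.05, [0, 0, 0], [0, 0, 0]]
    - [0.05, [0, 0, 0], [0, 0, 0]]
    - [0.05, [0, 0, 0], [0, 0, 0]]

```text
t: 31.75
ee_pos: [450.7, -134.9, 5.2]
orientation: [-3.14, -0.102, 0.0]
ft_force: [0.0, 0.6, 0.2]
width: 46.2
grasp_force: 0.0
```

```bash
python3 m.py 475 -132 w11
```

```text
drawer0 0.88 [253. 184.] [ 477.5 -131.2]
tab0 0.97 [436.  64.] [ 556.  -226.7]
tab0 0.62 [252. 284.] [ 411.4 -135. ]
0.69 [202. 106. 304. 293.] ((470.61334228515625, -130.8155975341797), (114.91958618164062, 53.17301559448242), 3.4952402114868164)
[209. 301. 304. 301.] [[405.4, -107.7], [409.4, -168.9]] len 61.0 ang -86.3
[215. 223. 210. 116.] [[460.0, -109.9], [521.6, -106.0]] len 62.0 ang 3.6
[292. 116. 287. 266.] [[524.4, -149.4], [434.4, -155.3]] len 90.0 ang -176.2
[299. 108. 206. 108.] [[528.7, -152.8], [525.4, -103.5]] len 49.0 ang 93.9
[286. 267. 218. 267.] [[433.6, -154.5], [430.9, -112.7]] len 42.0 ang 93.7
t 31.95 at [ 450.7 -134.9    5.2] yaw 3.7 w 46.1 | shift [ 0.488 -0.027 -4.495] turn [-0.     0.     0.041] dist 4.5
```

>>> apply_moves:
  targets:
    - [-0.5, [0, 0, 0], [0, 0, 0]]
    - [-0.5, [0, 0, 0], [0, 0, 0]]
    - [-0.5, [0, 0, 0], [0, 0, 0]]
    - [-0.5, [0, 0, 0], [0, 0, 0]]
    - [-0.5, [0, 0, 0], [0, 0, 0]]

```text
t: 32.58
ee_pos: [450.8, -135.0, 5.3]
orientation: [3.14, 0.101, 0.0]
ft_force: [-0.4, 0.4, -0.1]
width: 22.3
grasp_force: 0.0
```

```bash
python3 m.py 475 -132 w12; python3 -c "
import cv2,numpy as np
cv2.imwrite('pics/cmp.png',cv2.resize(np.hstack([cv2.imread('pics/w11.png')[80:330,140:370],cv2.imread('pics/w12.png')[80:330,140:370]]),None,fx=1.7,fy=1.7))"
```

```text
drawer0 0.57 [252. 184.] [ 477.3 -130.7]
tab0 0.68 [250. 288.] [ 407.6 -133.3]
tab0 0.68 [430.  70.] [ 553.3 -224.3]
0.74 [204. 106. 304. 294.] ((470.64849853515625, -131.19187927246094), (114.870361328125, 52.82168960571289), 3.678797960281372)
[311. 271. 383. 271.] [[431.5, -170.4], [434.5, -215.5]] len 45.0 ang -86.3
[280. 301. 274. 241.] [[408.5, -153.0], [451.0, -146.1]] len 43.0 ang 9.3
[131. 271. 203. 271.] [[424.3, -58.3], [427.3, -103.4]] len 45.0 ang -86.3
[292. 116. 289. 223.] [[524.5, -149.5], [462.9, -153.5]] len 62.0 ang -176.2
[216. 247. 212. 169.] [[444.5, -111.0], [492.5, -107.8]] len 48.0 ang 3.8
[210. 256. 205. 174.] [[438.3, -107.3], [489.4, -104.0]] len 51.0 ang 3.7
[299. 108. 204. 108.] [[528.8, -152.9], [525.4, -102.9]] len 50.0 ang 93.9
t 32.77 at [ 450.7 -134.9    5.3] yaw 3.7 w 22.1 | shift [ 0.488 -0.027 -4.495] turn [-0.     0.     0.041] dist 4.5
```

View pics/cmp.png

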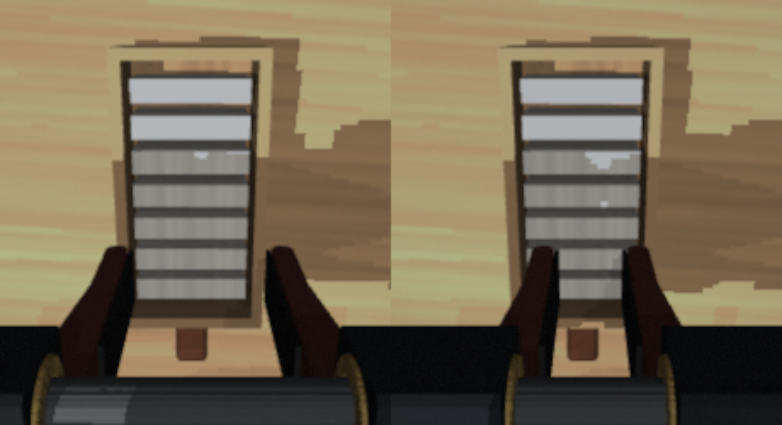

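The picture shows the closed fingers lying over the drawer's rim (left of the crop (105–130,250), right (530–555,250)). So the tips sit higher than the reported TCP, and the drawer was never between the pads. I open and feel for the worktop beside it.

>>> apply_moves:
  targets:
    - [1, [0, 0, -0.3], [0, 0, 0]]
    - [1, [0, 0, 0], [0, 0, 0]]
    - [1, [0, 0, 0], [0, 0, 0]]
    - [1, [0, 0, 0], [0, 0, 0]]
    - [1, [0, 0, 0], [0, 0, 0]]
    - [1, [0, 0, 0], [0, 0, 0]]
    - [1, [0, 0, 0], [0, 0, 0]]
    - [1, [0, 0, 0.3], [0, 0, 0]]

```text
t: 33.78
ee_pos: [451.7, -135.2, 5.4]
orientation: [3.139, 0.101, 0.003]
ft_force: [-0.0, -0.2, 0.4]
width: 87.5
grasp_force: 0.0
```

>>> apply_moves:
  targets:
    - [1, [0, 0, 0.06], [0, 0, 0]]
    - [1, [0, 0, 0], [0, 0, 0]]
    - [1, [0, 0, 0.06], [0, 0, 0]]
    - [1, [0, 0, 0], [0, 0, 0]]
    - [1, [0, 0, 0], [0, 0, 0]]

```text
t: 34.4
ee_pos: [450.9, -135.0, -0.6]
orientation: [3.14, 0.102, 0.0]
ft_force: [0.4, -0.4, -0.9]
width: 88.0
grasp_force: 0.0
```

```bash
python3 -c "
from h import *
o=ctrl.get_obs();print(o['ft_force'],o['width']);plan(450,-135,-5,3.7)"
```

```text
[ 0.37256318 -0.39390105 -0.9030247 ] 87.99931783490945
t 34.4 at [ 450.9 -135.    -0.6] yaw 3.7 w 88.0 | shift [-0.017 -0.     0.088] turn [ 0. -0.  0.] dist 0.1
```

>>> apply_moves:
  targets:
    - [1, [0, 0, 0.08], [0, 0, 0]]
    - [1, [0, 0, 0.06], [0, 0, 0]]
    - [1, [0, 0, 0.06], [0, 0, 0]]
    - [1, [0, 0, 0], [0, 0, 0]]

```text
t: 34.9
ee_pos: [450.5, -134.9, -11.0]
orientation: [-3.14, -0.101, 0.001]
ft_force: [0.5, -0.2, -0.2]
width: 88.0
grasp_force: 0.0
```

```bash
cat > n.py <<'E'
from h import *
p,K,V=cam('wrist');cv2.imwrite('pics/w13.png',p)
o=ctrl.get_obs();M=R.from_rotvec(o['orientation']).as_matrix();print(o['ft_force'],o['ee_pos'][2],o['width'])
# finger tips: expected pixel row / column of inner tip corners for tip z offset k
for k in (0,20,35):
    P=np.array(o['ee_pos'])+np.array([M@[0,s*o['width']/2,-k] for s in(-1,1)])
    print(k,proj(P,K,V).round(0).tolist())
E
python3 n.py
```

```text
[-0.13666165  0.54961877  0.06120629] -10.87852656788854 87.6217110711949
0 [[192.0, 224.0], [320.0, 224.0]]
20 [[185.0, 236.0], [327.0, 236.0]]
35 [[179.0, 248.0], [333.0, 248.0]]
```

>>> apply_moves:
  targets:
    - [1, [0, 0, 0.08], [0, 0, 0]]
    - [1, [0, 0, 0.06], [0, 0, 0]]
    - [1, [0, 0, 0], [0, 0, 0]]

```text
t: 35.33
ee_pos: [450.5, -134.8, -18.0]
orientation: [-3.14, -0.101, 0.001]
ft_force: [0.5, 0.6, 0.6]
width: 87.9
grasp_force: 0.0
```

>>> apply_moves:
  targets:
    - [1, [0, 0, 0.04], [0, 0, 0]]
    - [1, [0, 0, 0], [0, 0, 0]]

```text
t: 35.58
ee_pos: [450.7, -134.9, -19.8]
orientation: [-3.14, -0.102, 0.0]
ft_force: [-0.3, -0.2, 0.2]
width: 87.7
grasp_force: 0.0
```

```bash
python3 n.py
```

```text
[-0.07805842 -0.20372314 -0.10529606] -19.75713453667726 87.59440073017393
0 [[192.0, 224.0], [320.0, 224.0]]
20 [[185.0, 236.0], [327.0, 236.0]]
35 [[179.0, 248.0], [333.0, 248.0]]
```

>>> apply_moves:
  targets:
    - [-1, [0, 0, 0], [0, 0, 0]]
    - [-1, [0, 0, 0], [0, 0, 0]]
    - [-1, [0, 0, 0], [0, 0, 0]]
    - [-1, [0, 0, 0], [0, 0, 0]]
    - [-1, [0, 0, 0], [0, 0, 0]]
    - [-1, [0, 0, 0], [0, 0, 0]]

```text
t: 36.38
ee_pos: [450.6, -134.8, -19.7]
orientation: [-3.14, -0.101, 0.0]
ft_force: [-0.3, 1.5, 2.0]
width: 51.7
grasp_force: 29.8
```

>>> apply_moves:
  targets:
    - [-1, [0, 0, -0.4], [0, 0, 0]]
    - [-1, [0, 0, -0.6], [0, 0, 0]]
    - [-1, [0, 0, 0], [0, 0, 0.051]]
    - [-1, [0, 0, 0], [0, 0, 0]]
    - [-1, [0, 0, 0], [0, 0, 0]]

```text
t: 37.0
ee_pos: [450.4, -134.9, 29.9]
orientation: [-3.141, 0.022, 0.001]
ft_force: [0.0, 0.1, -1.1]
width: 52.2
grasp_force: 29.8
```

```bash
cat > q.py <<'E'
from h import *
import sys
o=ctrl.get_obs();print(np.round(o['ft_force'],1),o['grasp_force'],o['width'])
l=cv2.createLineSegmentDetector()
p,K,V=cam('wrist');cv2.imwrite('pics/q.png',p);o=ctrl.get_obs()
u=o['ee_pos'][2]+float(sys.argv[1]) # drawer underside z
for d in ctrl.pinpoint('drawer0','wrist')[:3]: print('drawer',round(d['score'],2),unproj(d['xy'],K,V,u)[0].round(1))
for s in l.detect(cv2.cvtColor(p,cv2.COLOR_BGR2GRAY))[0][:,0]:
    P=unproj(s.reshape(2,2),K,V,u+30)[:,:2];n=np.linalg.norm(P[0]-P[1]);m=P.mean(0)-o['ee_pos'][:2]
    if n>30 and np.hypot(*(m-[25,0]))<75: print(s.round(0),(P-o['ee_pos'][:2]).round(1).tolist(),'len',n.round(),'ang',(np.degrees(np.arctan2(*(P[1]-P[0])[::-1]))%180).round(1))
plan(*map(float,sys.argv[2:6]))
E
python3 q.py 19.7 474 220.2 30 -0.9
```

```text
[ 0.   0.1 -1.1] 29.834270775318146 52.15870786339187
drawer 0.67 [ 477.1 -135.1   49.6]
[315. 227. 347. 276.] [[19.1, -30.2], [-9.2, -48.4]] len 34.0 ang 32.8
[203. 301. 267. 301.] [[-24.1, 29.1], [-24.7, -5.7]] len 35.0 ang 89.2
[294. 128. 214. 130.] [[68.2, -18.6], [67.9, 17.9]] len 36.0 ang 90.4
[217. 291. 205. 118.] [[-17.5, 21.2], [73.2, 21.7]] len 91.0 ang 0.3
[294. 153. 214. 155.] [[56.6, -18.9], [56.4, 18.5]] len 37.0 ang 90.4
[216. 171. 293. 170.] [[48.5, 18.3], [48.7, -18.5]] len 37.0 ang 90.4
[301. 137. 299. 244.] [[64.1, -21.8], [9.4, -22.3]] len 55.0 ang 0.5
[216. 147. 294. 146.] [[60.0, 17.7], [60.2, -18.8]] len 37.0 ang 90.3
[222. 277. 292. 276.] [[-9.4, 18.2], [-9.2, -19.1]] len 37.0 ang 90.3
[293. 177. 217. 179.] [[45.1, -18.6], [44.8, 17.9]] len 37.0 ang 90.5
[322. 333. 192. 332.] [[-46.2, -36.9], [-44.9, 36.9]] len 74.0 ang 89.0
[218. 195. 293. 192.] [[36.8, 17.7], [37.5, -18.7]] len 36.0 ang 91.0
[311. 106. 198. 109.] [[77.6, -25.7], [77.0, 24.6]] len 50.0 ang 90.7
[221. 238. 292. 236.] [[13.9, 17.7], [14.0, -18.6]] len 36.0 ang 90.2
[219. 216. 292. 215.] [[25.5,
[... 172 characters left out ...]
g 90.2
[292. 222. 219. 224.] [[21.8, -18.5], [21.6, 17.9]] len 36.0 ang 90.3
[292. 243. 221. 244.] [[10.3, -18.7], [10.0, 17.9]] len 37.0 ang 90.5
[292. 263. 222. 264.] [[-1.3, -18.9], [-1.6, 17.8]] len 37.0 ang 90.5
[308. 194. 311. 107.] [[36.3, -26.1], [77.3, -25.9]] len 41.0 ang 0.3
[219. 312. 157. 312.] [[-31.3, 20.6], [-30.7, 55.2]] len 35.0 ang 88.9
[251. 307. 159. 306.] [[-28.1, 3.2], [-27.2, 53.4]] len 50.0 ang 89.0
[356. 307. 261. 307.] [[-29.0, -54.6], [-28.3, -2.3]] len 52.0 ang 89.2
[357. 312. 223. 312.] [[-32.4, -55.6], [-31.3, 18.5]] len 74.0 ang 89.2
t 37.1 at [ 450.4 -134.8   29.9] yaw -0.8 w 52.0 | shift [ 3.690e-01 -7.107e+00 -1.000e-03] turn [-0.     0.001  0.001] dist 7.1
```

>>> apply_moves:
  targets:
    - [-1, [0.046, -0.888, 0], [0, 0, 0.013]]
    - [-1, [0.046, -0.888, 0], [0, 0, 0]]
    - [-1, [0.046, -0.888, 0], [0, 0, 0]]
    - [-1, [0.046, -0.888, 0], [0, 0, 0]]
    - [-1, [0.046, -0.888, 0], [0, 0, 0]]
    - [-1, [0.046, -0.888, 0], [0, 0, 0]]
    - [-1, [0.046, -0.888, 0], [0, 0, 0]]
    - [-1, [0.046, -0.888, 0], [0, 0, 0]]

```text
t: 38.1
ee_pos: [480.7, 220.9, 29.8]
orientation: [3.141, -0.055, -0.001]
ft_force: [-0.3, -0.9, -2.1]
width: 52.0
grasp_force: 29.8
```

>>> apply_moves:
  targets:
    - [-1, [0, 0, 0.4], [0, 0, 0]]
    - [-1, [0, 0, 0.3], [0, 0, 0]]
    - [-1, [0, 0, 0], [0, 0, 0]]
    - [-1, [0, 0, 0], [0, 0, 0]]

```text
t: 38.6
ee_pos: [481.0, 218.9, -4.7]
orientation: [3.141, -0.058, -0.001]
ft_force: [-0.0, 0.4, -0.8]
width: 52.3
grasp_force: 29.9
```

```bash
cat > s.py <<'E'
from h import *
import sys
# drawer held (underside = tcp z + off): compare drawer edges (top rim) with bay walls (roof z 56 and floor z 12), all in world
off=float(sys.argv[1]);o=ctrl.get_obs();print(np.round(o['ft_force'],1),round(o['grasp_force'],1),round(o['width'],1))
p,K,V=cam('wrist');cv2.imwrite('pics/s.png',p);o=ctrl.get_obs();e=o['ee_pos'];u=e[2]+off
for d in ctrl.pinpoint('drawer0','wrist')[:3]: print('drawer',round(d['score'],2),unproj(d['xy'],K,V,u)[0].round(1))
for d in ctrl.pinpoint('bay0','wrist')[:3]: print('bay',round(d['score'],2),unproj(d['xy'],K,V,12)[0].round(1))
for s in cv2.createLineSegmentDetector().detect(cv2.cvtColor(p,cv2.COLOR_BGR2GRAY))[0][:,0]:
    n=np.hypot(s[0]-s[2],s[1]-s[3])
    if n<28: continue
    if s[[1,3]].max()>310: continue
    o1=[unproj(s.reshape(2,2),K,V,z)[:,:2].round(1).tolist() for z in ((u+30,) if s[[1,3]].mean()>125 else (12,48,56))]
    a=abs(np.degrees(np.arctan2(s[3]-s[1],s[2]-s[0])))
    if abs(a-90)<30: print('|',s.round(0),o1)
    elif s[1]<125 and n>35: print('-',s.round(0),o1)
plan(*map(float,sys.argv[2:6]))
E
python3 s.py 19.7 473 220.2 -5.7 -0.9
```

```text
[-0.   0.4 -0.8] 29.9 52.3
drawer 0.66 [528.  278.7  15.3]
drawer 0.57 [509.8 215.7  15.3]
bay 0.9 [561.2  89.7  12. ]
bay 0.66 [559.2 153.8  12. ]
| [312. 302. 305. 274.] [[[455.0, 189.1], [472.8, 193.2]]]
| [484. 300. 492. 269.] [[[452.6, 95.5], [471.9, 94.8]]]
- [296. 110. 194. 111.] [[[555.5, 194.0], [556.8, 250.2]], [[556.7, 198.5], [557.8, 242.9]], [[557.0, 199.5], [558.0, 241.3]]]
| [217. 289. 205. 122.] [[[465.0, 240.3], [553.1, 239.2]]]
| [304. 126. 298. 263.] [[[549.7, 194.3], [479.3, 196.6]]]
| [311. 173. 315. 112.] [[[527.5, 190.8], [555.6, 189.8]]]
| [195. 113. 203. 217.] [[[557.0, 243.4], [507.0, 243.9]]]
| [204. 226. 208. 276.] [[[502.4, 243.9], [473.6, 244.3]]]
| [306. 273. 308. 224.] [[[473.2, 192.9], [501.1, 191.7]]]
| [ 55. 243.  53. 293.] [[[495.5, 320.9], [465.9, 329.0]]]
- [231. 102. 299.  99.] [[[561.3, 229.8], [561.0, 192.1]], [[561.3, 226.8], [561.1, 197.0]], [[561.3, 226.1], [561.2, 198.1]]]
- [218. 124. 294. 123.] [[[549.5, 237.6], [548.7, 194.7]], [[552.0, 232.9], [551.4, 199.1]], [[552.6, 231.9], [552.0, 200.0]]]
- [469. 107. 427. 105.] [[[553.7, 98.0], [
[... 1521 characters left out ...]
 272.4]], [[600.9, 259.8], [562.9, 260.4]], [[598.5, 257.2], [562.9, 257.8]]]
| [313.   1. 310.  97.] [[[608.2, 185.3], [562.1, 186.1]], [[598.4, 191.7], [562.0, 192.2]], [[596.2, 193.1], [562.0, 193.6]]]
| [300.  81. 301.   1.] [[[570.7, 192.0], [608.4, 191.4]], [[568.8, 196.9], [598.6, 196.4]], [[568.3, 198.0], [596.4, 197.6]]]
| [420.  87. 432.   0.] [[[565.1, 126.5], [606.1, 125.8]], [[564.3, 145.2], [596.7, 144.6]], [[564.2, 149.3], [594.6, 148.8]]]
| [190.   1. 197.  98.] [[[610.5, 247.1], [563.7, 247.8]], [[600.2, 240.5], [563.3, 241.0]], [[597.9, 239.0], [563.2, 239.5]]]
t 38.75 at [481.5 219.2  -4.2] yaw -2.1 w 51.7 | shift [-0.17  -0.014  0.03 ] turn [-0.    -0.001 -0.013] dist 0.2
```

The drawer is just in front of bay 2 but about 3 mm too far right. I back off, correct and measure again.

>>> apply_moves:
  targets:
    - [-1, [-0.2, -0.055, 0], [0, 0, -0.005]]
    - [-1, [0, 0, 0], [0, 0, 0]]
    - [-1, [0, 0, 0], [0, 0, 0]]

```text
t: 39.12
ee_pos: [471.0, 222.7, -4.5]
orientation: [-3.141, 0.044, -0.0]
ft_force: [0.1, 0.3, -1.3]
width: 51.8
grasp_force: 29.9
```

```bash
cat > s2.py <<'E'
from h import *
import sys
# usage: off(underside - tcp z) baycy ; deviations of the rim edges and bay walls from the expected bay axis
off,cy=float(sys.argv[1]),float(sys.argv[2]);o=ctrl.get_obs();print(np.round(o['ft_force'],1),round(o['grasp_force'],1),round(o['width'],1))
p,K,V=cam('wrist');cv2.imwrite('pics/s.png',p);e=ctrl.get_obs()['ee_pos'];u=e[2]+off
D=lambda P:(P[:,1]-(152.5+cy-.0157*(P[:,0]-581)))
for s in cv2.createLineSegmentDetector().detect(cv2.cvtColor(p,cv2.COLOR_BGR2GRAY))[0][:,0]:
    if np.hypot(s[0]-s[2],s[1]-s[3])<28 or s[[1,3]].max()>300 or abs(s[0]-s[2])>.5*abs(s[1]-s[3]): continue
    s=s.reshape(2,2);s=s[s[:,1].argsort()]
    P=unproj(s,K,V,u+30)
    if P[:,0].min()<600 and P[:,0].min()<548:
        if max(abs(D(P)))<34: print('rim',P[:,0].round(),D(P).round(1))
    else:
        for z in (12,48):
            Q=unproj(s,K,V,z)
            if 24<min(abs(D(Q)))<32: print('wall z',z,Q[:,0].round(),D(Q).round(1))
plan(e[0],e[1],e[2],-0.9)
E
python3 s2.py 19.7 66
```

```text
[ 0.1  0.3 -1.3] 29.9 51.8
rim [543. 454.] [24.7 23.5]
rim [532. 479.] [-20.4 -20. ]
rim [492. 463.] [28.1 27.7]
rim [547. 505.] [28.9 28.3]
rim [545. 521.] [-24.9 -24.6]
rim [491. 461.] [-24.3 -23.8]
rim [479. 454.] [-20.  -19.8]
wall z 48 [588. 563.] [-26.5 -26.5]
wall z 12 [599. 566.] [-26.7 -26.6]
wall z 48 [590. 564.] [29. 29.]
wall z 12 [600. 567.] [29.1 29.1]
t 39.17 at [471.2 222.7  -4.6] yaw -1.6 w 51.8 | shift [0. 0. 0.] turn [-0.    -0.    -0.008] dist 0.0
```

>>> apply_moves:
  targets:
    - [-1, [0.15, 0.01, 0], [0, 0, 0]]
    - [-1, [0.15, 0, 0], [0, 0, 0]]
    - [-1, [0.15, 0, 0], [0, 0, 0]]
    - [-1, [0.15, 0, 0], [0, 0, 0]]
    - [-1, [0, 0, 0], [0, 0, 0]]

```text
t: 39.8
ee_pos: [492.0, 219.6, -7.6]
orientation: [3.136, -0.044, -0.027]
ft_force: [-22.2, 7.2, -4.2]
width: 51.8
grasp_force: 30.0
```

```bash
python3 s2.py 19.7 66
```

```text
[-22.2   7.2  -4.2] 30.0 51.8
rim [557. 470.] [23.  20.8]
rim [560. 543.] [-27.5 -27.3]
rim [556. 468.] [-23. -22.]
rim [561. 486.] [27.4 25.1]
rim [512. 483.] [-26.7 -26.3]
rim [530. 513.] [-27.  -26.7]
rim [543. 514.] [31.8 31.4]
wall z 48 [611. 563.] [29. 29.]
wall z 12 [619. 565.] [-26.7 -26.6]
wall z 48 [609. 561.] [-26.6 -26.6]
wall z 12 [620. 563.] [29.  29.1]
t 39.85 at [492.  219.6  -7.6] yaw -1.6 w 51.9 | shift [0. 0. 0.] turn [ 0.003  0.011 -0.008] dist 0.0
```

>>> apply_moves:
  targets:
    - [-1, [-0.3, 0, 0], [0, 0, 0]]
    - [-1, [-0.3, 0, 0], [0, 0, 0]]
    - [-1, [0, 0, 0], [0, 0, 0]]
    - [-1, [0, 0, 0], [0, 0, 0]]

```text
t: 40.35
ee_pos: [472.1, 222.3, -4.3]
orientation: [-3.141, 0.044, -0.003]
ft_force: [1.8, -0.8, -0.0]
width: 51.8
grasp_force: 29.9
```

>>> apply_moves:
  targets:
    - [-1, [0, 0, 0.03], [0, 0, 0]]
    - [-1, [0, 0, 0.03], [0, 0, 0]]
    - [-1, [0, 0, 0], [0, 0, 0]]

```text
t: 40.72
ee_pos: [471.1, 222.0, -7.9]
orientation: [3.141, -0.044, -0.0]
ft_force: [0.6, 0.3, -1.4]
width: 52.1
grasp_force: 29.9
```

```bash
python3 s2.py 19.7 66
```

```text
[ 0.6  0.3 -1.4] 29.9 52.1
rim [535. 453.] [24.7 22.7]
rim [535. 463.] [-21.5 -20.5]
rim [491. 462.] [-25.1 -24.5]
rim [492. 463.] [27.7 26.9]
rim [539. 504.] [29.1 28.2]
rim [538. 503.] [-26.1 -25.3]
rim [521. 504.] [31.9 31.6]
wall z 48 [588. 563.] [-26.5 -26.5]
wall z 12 [598. 566.] [-26.7 -26.5]
wall z 48 [589. 564.] [29. 29.]
wall z 12 [599. 567.] [29.  29.1]
t 40.77 at [471.1 222.   -7.8] yaw -1.6 w 52.1 | shift [0. 0. 0.] turn [ 0.     0.    -0.008] dist 0.0
```

>>> apply_moves:
  targets:
    - [-1, [0.17, 0, 0], [0, 0, 0]]
    - [-1, [0.17, 0, 0], [0, 0, 0]]
    - [-1, [0, 0, 0.04], [0, 0, 0]]
    - [-1, [0, 0, 0.04], [0, 0, 0]]
    - [-1, [0, 0, 0], [0, 0, 0]]

```text
t: 41.4
ee_pos: [490.6, 222.0, -8.8]
orientation: [-3.14, 0.043, -0.007]
ft_force: [-2.8, -4.3, 29.1]
width: 51.9
grasp_force: 30.0
```

```bash
python3 s2.py 19.7 66
```

```text
[-2.8 -4.3 29.1] 30.0 51.9
rim [554. 468.] [24.7 22.9]
rim [554. 466.] [-21.7 -19.9]
rim [557. 481.] [-26.4 -24.2]
rim [511. 482.] [28.  27.3]
rim [558. 535.] [29.1 28.6]
rim [530. 512.] [28.5 28. ]
wall z 48 [608. 563.] [29. 29.]
wall z 48 [607. 562.] [-26.5 -26.5]
wall z 12 [617. 566.] [-26.7 -26.6]
wall z 12 [619. 562.] [29.1 29.1]
t 41.45 at [490.6 222.   -8.8] yaw -1.6 w 52.0 | shift [0. 0. 0.] turn [-0.001 -0.003 -0.007] dist 0.0
```

>>> apply_moves:
  targets:
    - [-1, [0, 0, -0.06], [0, 0, 0]]
    - [0.4, [0, 0, 0], [0, 0, 0]]
    - [0.4, [0, 0, 0], [0, 0, 0]]
    - [0.4, [0, 0, 0], [0, 0, 0]]

```text
t: 41.95
ee_pos: [487.8, 221.5, -9.1]
orientation: [3.141, -0.044, -0.001]
ft_force: [0.5, -0.8, 0.1]
width: 61.5
grasp_force: 0.0
```

```bash
python3 s2.py 20.5 66; python3 -c "
from h import *
p,K,V=cam('wrist')
for l,z in(('drawer0',12),('tab0',29)):
  for d in ctrl.pinpoint(l,'wrist')[:2]: print(l,d['score'],unproj(d['xy'],K,V,z)[0])"
```

```text
[ 0.5 -0.8  0.1] 0.0 61.5
rim [558. 467.] [23.  23.2]
rim [557. 469.] [-20.6 -20.6]
rim [562. 535.] [27.1 27.1]
rim [561. 494.] [-24.6 -25. ]
rim [488. 468.] [-24.5 -24.6]
rim [489. 467.] [27.1 27.3]
rim [538. 523.] [32.2 31.9]
wall z 48 [606. 563.] [29. 29.]
rim [531. 512.] [27.2 27.2]
wall z 48 [604. 562.] [-26.5 -26.6]
wall z 12 [605. 583.] [-26.6 -26.7]
wall z 12 [616. 562.] [29.1 29.1]
t 42.0 at [487.9 221.5  -9.1] yaw -1.6 w 61.6 | shift [0. 0. 0.] turn [ 0.     0.    -0.008] dist 0.0
drawer0 0.98 [512.68504191 220.21354797  12.        ]
```

The drawer now lies flat on the sill, centred on bay 2 within 0.1 mm. I grip it again without lifting and slide it in.

>>> apply_moves:
  targets:
    - [-1, [0, 0, 0], [0, 0, 0]]
    - [-1, [0, 0, 0], [0, 0, 0]]
    - [-1, [0.1, -0.001, 0], [0, 0, 0]]
    - [-1, [0.15, -0.002, 0], [0, 0, 0]]
    - [-1, [0.15, -0.002, 0], [0, 0, 0]]
    - [-1, [0, 0, 0], [0, 0, 0]]

```text
t: 42.9
ee_pos: [509.1, 221.3, -8.8]
orientation: [-3.141, 0.045, -0.001]
ft_force: [0.4, -0.6, -1.6]
width: 51.9
grasp_force: 29.9
```

```bash
python3 s2.py 20.5 66
```

```text
[ 0.4 -0.6 -1.6] 29.9 51.9
rim [558. 506.] [-20.7 -20.7]
rim [579. 489.] [22.8 23. ]
rim [563. 500.] [26.8 27. ]
rim [561. 499.] [-24.5 -24.8]
rim [506. 487.] [-20.6 -20.6]
rim [552. 532.] [32.2 31.9]
wall z 12 [581. 557.] [-30.5 -30.4]
wall z 48 [583. 566.] [25.7 25.6]
wall z 12 [576. 558.] [-25.4 -25.5]
wall z 12 [636. 583.] [-26.7 -26.6]
wall z 48 [625. 562.] [-26.6 -26.5]
wall z 12 [637. 584.] [29.1 29.1]
wall z 48 [627. 564.] [28.9 29. ]
t 42.95 at [508.7 221.3  -8.8] yaw -1.6 w 52.1 | shift [0. 0. 0.] turn [-0.    -0.    -0.008] dist 0.0
```

>>> apply_moves:
  targets:
    - [-1, [0.16, -0.002, 0], [0, 0, 0]]
    - [-1, [0.16, -0.002, 0], [0, 0, 0]]
    - [-1, [0.16, -0.002, 0], [0, 0, 0]]
    - [-1, [0.14, -0.002, 0], [0, 0, 0]]
    - [-1, [0, 0, 0], [0, 0, 0]]

```text
t: 43.58
ee_pos: [539.8, 220.8, -8.8]
orientation: [-3.141, 0.044, -0.001]
ft_force: [0.2, -0.1, 0.4]
width: 51.7
grasp_force: 29.9
```

```bash
python3 s2.py 20.5 66|grep -v wall;python3 -c "
from h import *
for d in ctrl.pinpoint('tab0','wrist')[:2]: print(d)"
```

```text
[ 0.2 -0.1  0.4] 29.9 51.7
rim [555. 531.] [26.9 27.1]
rim [554. 529.] [-24.8 -24.6]
rim [554. 520.] [-20.7 -20.7]
rim [555. 520.] [22.9 23. ]
t 43.62 at [539.5 220.8  -8.8] yaw -1.6 w 51.8 | shift [0. 0. 0.] turn [-0.    -0.    -0.008] dist 0.0
```

>>> apply_moves:
  targets:
    - [0.45, [0, 0, 0], [0, 0, 0]]
    - [0.45, [0, 0, 0], [0, 0, 0]]
    - [0.45, [0, 0, -0.6], [0, 0, 0]]
    - [-1, [0, 0, -0.5], [0, 0, 0]]
    - [-1, [-0.7, 0.0, 0], [0, 0, -0.008]]
    - [-1, [-0.75, 0, 0], [0, 0, 0]]
    - [-1, [0, 0, 0], [0, 0, 0]]
    - [-1, [0, 0, 0], [0, 0, 0]]

```text
t: 44.68
ee_pos: [467.6, 222.8, 46.7]
orientation: [-3.141, 0.024, -0.002]
ft_force: [-0.2, 0.8, -0.1]
width: 17.1
grasp_force: 0.0
```

>>> apply_moves:
  targets:
    - [-1, [0, 0, 0.5], [0, 0, 0]]
    - [-1, [0, 0, 0.56], [0, 0, 0]]
    - [-1, [0, 0, 0], [0, 0, 0]]

```text
t: 45.05
ee_pos: [466.4, 221.9, -8.2]
orientation: [3.14, -0.025, -0.004]
ft_force: [-0.3, -0.9, -0.3]
width: 0.6
grasp_force: 0.0
```

```bash
python3 - <<'E'
from h import *
o=ctrl.get_obs();print(o['ft_force'],o['width']);p,K,V=cam('wrist');cv2.imwrite('pics/p.png',p)
for l,z in(('drawer0',12),('tab0',29)):
  for d in ctrl.pinpoint(l,'wrist')[:3]: print(l,d['score'],unproj(d['xy'],K,V,z)[0])
plan(535,220.6,-7,-0.9)
E
```

```text
[-0.28993188 -0.88058559 -0.30358442] 0.6354606543673531
drawer0 0.73 [563.21653906 219.34302468  12.        ]
tab0 0.89 [495.66765981 221.44727555  29.        ]
t 45.2 at [467.7 222.6  -6.1] yaw -0.9 w 0.5 | shift [1.346 0.02  0.02 ] turn [-0.    -0.001 -0.   ] dist 1.3
```

>>> apply_moves:
  targets:
    - [-1, [0.25, 0.005, 0], [0, 0, 0]]
    - [-1, [0.25, 0.005, 0], [0, 0, 0]]
    - [-1, [0.25, 0.005, 0], [0, 0, 0]]
    - [-1, [0.25, 0.005, 0], [0, 0, 0]]
    - [-1, [0.2, 0, 0], [0, 0, 0]]
    - [-1, [0, 0, 0], [0, 0, 0]]
    - [-1, [0, 0, 0], [0, 0, 0]]

```text
t: 46.08
ee_pos: [526.4, 220.4, -6.9]
orientation: [3.141, -0.024, -0.0]
ft_force: [-0.6, 0.7, 0.0]
width: 0.6
grasp_force: 0.0
```

```bash
cat > r.py <<'E'
from h import *
import sys
o=ctrl.get_obs();print(o['ft_force'],o['width']);p,K,V=cam('wrist');cv2.imwrite('pics/p.png',p)
for l,z in(('drawer0',12),('tab0',29)):
  for d in ctrl.pinpoint(l,'wrist')[:3]: print(l,round(d['score'],2),unproj(d['xy'],K,V,z)[0].round(1))
plan(*map(float,sys.argv[1:5]))
E
python3 r.py 535 220.6 -7 -0.9
```

```text
[-0.5745067   0.67399768  0.00219087] 0.6177631304069521
tab0 0.85 [538.9 220.2  29. ]
tab0 0.63 [586.  164.7  29. ]
t 46.23 at [526.2 220.4  -6.8] yaw -0.9 w 0.1 | shift [ 0.176 -0.006  0.004] turn [0. 0. 0.] dist 0.2
```

>>> apply_moves:
  targets:
    - [-1, [0.05, 0, 0], [0, 0, 0]]
    - [-1, [0.05, 0, 0], [0, 0, 0]]
    - [-1, [0, 0, 0], [0, 0, 0]]

```text
t: 46.6
ee_pos: [531.8, 220.4, -6.7]
orientation: [-3.141, 0.024, -0.0]
ft_force: [0.6, -0.8, -0.3]
width: 0.4
grasp_force: 0.0
```

>>> apply_moves:
  targets:
    - [-1, [0.04, 0, 0], [0, 0, 0]]
    - [-1, [0, 0, 0], [0, 0, 0]]

```text
t: 46.85
ee_pos: [533.8, 220.3, -6.7]
orientation: [-3.141, 0.024, -0.0]
ft_force: [-0.1, -1.0, -0.2]
width: 0.4
grasp_force: 0.1
```

>>> apply_moves:
  targets:
    - [-1, [0.03, 0, 0], [0, 0, 0]]
    - [-1, [0, 0, 0], [0, 0, 0]]

```text
t: 47.1
ee_pos: [535.0, 220.3, -6.8]
orientation: [3.141, -0.024, -0.0]
ft_force: [-1.6, 0.0, 0.1]
width: 0.3
grasp_force: 0.7
```

```bash
python3 r.py 535 220.6 -7 -0.9
```

```text
[-1.5742473   0.02438225  0.07631069] 0.34330504884884033
tab0 0.79 [545.3 217.3  29. ]
t 47.25 at [535.  220.3  -6.8] yaw -0.9 w 0.5 | shift [ 0.001 -0.007  0.004] turn [0. 0. 0.] dist 0.0
```

>>> apply_moves:
  targets:
    - [-1, [0.02, 0, 0], [0, 0, 0]]
    - [-1, [0, 0, 0], [0, 0, 0]]

```text
t: 47.5
ee_pos: [535.0, 220.2, -6.7]
orientation: [3.141, -0.024, -0.003]
ft_force: [-5.2, 1.0, 4.7]
width: 0.4
grasp_force: 2.6
```

>>> apply_moves:
  targets:
    - [-1, [0.02, 0, 0], [0, 0, 0]]
    - [-1, [0, 0, 0], [0, 0, 0]]

```text
t: 47.75
ee_pos: [534.9, 220.2, -6.8]
orientation: [3.141, -0.025, -0.006]
ft_force: [-8.1, 1.6, 6.7]
width: 0.2
grasp_force: 4.2
```

Drawer one is home against the back wall. Now the second drawer, the far right one.

>>> apply_moves:
  targets:
    - [-1, [-0.3, 0, 0], [0, 0, 0]]
    - [-1, [-0.1, 0, -0.8], [0, 0, 0]]
    - [1, [0, 0, -1], [0, 0, 0]]
    - [1, [0, 0.5, -1], [0, 0, 0]]
    - [1, [0.4, 0.7, -0.9], [0, 0, -0.01]]
    - [1, [0.4, 0.9, -0.7], [0, 0, 0]]
    - [1, [0.4, 1, -0.4], [0, 0, 0]]
    - [1, [0.4, 1, 0], [0, 0, 0]]

```text
t: 48.75
ee_pos: [597.8, 13.8, 235.6]
orientation: [3.141, 0.001, 0.008]
ft_force: [0.1, 0.1, 0.1]
width: 56.8
grasp_force: 0.0
```

>>> apply_moves:
  targets:
    - [1, [0.4, 1, 0], [0, 0, 0]]
    - [1, [0.4, 1, 0], [0, 0, 0]]
    - [1, [0.3, 1, 0], [0, 0, 0]]
    - [1, [0, 1, 0], [0, 0, 0]]
    - [1, [0, 1, 0], [0, 0, 0]]
    - [1, [0, 0.2, 0], [0, 0, 0]]
    - [1, [0, 0, 0], [0, 0, 0]]
    - [1, [0, 0, 0], [0, 0, 0]]

```text
t: 49.75
ee_pos: [651.3, -243.2, 233.2]
orientation: [-3.141, -0.002, 0.0]
ft_force: [-0.2, 0.7, -0.5]
width: 87.3
grasp_force: 0.0
```

```bash
python3 m.py 613 -247 w14; python3 - <<'E'
from h import *
p,K,V=cam('top')
for l,z in (('drawer0',0),('tab0',17)):
    for d in ctrl.pinpoint(l,'top'): print(l,round(d['score'],2),unproj(d['xy'],K,V,z)[0][:2].round(1))
E
```

```text
drawer0 0.85 [259. 180.] [ 620.5 -246.7]
tab0 0.88 [247. 226.] [ 555.4 -230.1]
0.89 [230. 142. 298. 227.] ((612.2212524414062, -248.70384216308594), (55.552978515625, 120.22208404541016), 67.4666976928711)
[271. 205. 243. 194.] [[592.1, -263.3], [608.1, -225.1]] len 41.0 ang 67.3
[264. 222. 237. 211.] [[567.4, -253.7], [583.2, -216.3]] len 41.0 ang 67.1
[284. 174. 256. 163.] [[636.4, -280.4], [651.9, -243.0]] len 40.0 ang 67.6
[295. 161. 259. 147.] [[654.0, -294.0], [673.5, -247.2]] len 51.0 ang 67.3
[290. 166. 265. 221.] [[648.5, -288.6], [567.7, -255.2]] len 87.0 ang 157.5
[231. 209. 259. 142.] [[585.9, -207.3], [679.9, -246.8]] len 102.0 ang -22.8
[271. 215. 295. 163.] [[578.2, -263.9], [652.1, -294.7]] len 80.0 ang -22.6
[303. 155. 280. 203.] [[662.2, -304.3], [594.7, -276.2]] len 73.0 ang 157.4
[263. 145. 293. 157.] [[675.8, -252.4], [659.4, -291.6]] len 43.0 ang -112.7
[271. 142. 301. 155.] [[679.5, -262.6], [663.3, -301.6]] len 42.0 ang -112.5
[259. 149. 234. 208.] [[670.4, -246.3], [588.0, -212.0]] len 89.0 ang 157.4
t 49.95 at [ 651.4 -243.5  233.4] yaw 0.1 w 87.6 | shift [-0.769  0.07   0.068] turn [-0.    -0.     0.001] dist 0.8
drawer0 0.57 [ 624. -250.]
tab0 0.93 [ 545.4 -217.6]
```

>>> apply_moves:
  targets:
    - [1, [-0.5, 0.02, 0], [0, 0, 0]]
    - [1, [-0.456, 0.02, 0], [0, 0, 0.05]]
    - [1, [0, 0, 0.9], [0, 0, 0.1]]
    - [1, [0, 0, 1], [0, 0, 0.1]]
    - [1, [0, 0, 1], [0, 0, 0]]
    - [1, [0, 0, 1], [0, 0, 0]]
    - [1, [0, 0, 0.8], [0, 0, 0]]
    - [1, [0, 0, 0], [0, 0, 0]]

```text
t: 51.1
ee_pos: [600.9, -245.5, -4.8]
orientation: [-3.08, 0.612, 0.01]
ft_force: [0.2, 0.5, -0.1]
width: 87.6
grasp_force: 0.0
```

```bash
python3 q.py 19.7 603.6 -245.6 -20 -22.6 | grep -E "len (4|5|6|7|8|9).*|drawer|at"
```

```text
drawer 0.84 [ 623.5 -255.    17.2]
[266. 301. 348. 301.] [[-24.5, 4.2], [-41.5, -36.8]] len 44.0 ang 67.5
[167. 301. 244. 301.] [[-4.1, 53.3], [-20.1, 14.8]] len 42.0 ang 67.4
[298. 137. 291. 289.] [[51.1, -42.0], [-22.9, -11.1]] len 80.0 ang 157.3
[218. 289. 212. 137.] [[-8.0, 24.7], [66.0, -6.1]] len 80.0 ang 157.4
[303. 128. 204. 128.] [[53.9, -45.4], [70.9, -4.8]] len 44.0 ang 67.4
t 51.2 at [ 604.  -246.9   -0.9] yaw -22.5 w 87.8 | shift [-0.018 -0.021  0.382] turn [-0.    -0.     0.001] dist 0.4
```

>>> apply_moves:
  targets:
    - [1, [0, -0.02, 0.2], [0, 0, 0]]
    - [1, [0, 0, 0.18], [0, 0, 0]]
    - [-1, [0, 0, 0], [0, 0, 0]]
    - [-1, [0, 0, 0], [0, 0, 0]]
    - [-1, [0, 0, 0], [0, 0, 0]]
    - [-1, [0, 0, 0], [0, 0, 0]]
    - [-1, [0, 0, 0], [0, 0, 0]]

```text
t: 52.08
ee_pos: [603.9, -245.9, -20.5]
orientation: [3.081, -0.612, 0.0]
ft_force: [-0.4, -0.0, 1.9]
width: 51.9
grasp_force: 30.0
```

```bash
python3 q.py 20 480 155 30 -0.9 | grep -E "len (4|5|6|7|8|9).*|drawer|at"
```

```text
drawer 0.91 [ 6.192e+02 -2.514e+02 -5.000e-01]
[ 79. 271. 163. 271.] [[30.5, 87.8], [13.6, 47.0]] len 44.0 ang 67.5
[219. 299. 294. 299.] [[-13.3, 26.8], [-29.0, -10.9]] len 41.0 ang 67.4
[304. 147. 297. 299.] [[46.9, -43.8], [-29.8, -12.0]] len 83.0 ang 157.5
[217. 299. 210. 147.] [[-13.2, 28.3], [63.6, -3.5]] len 83.0 ang 157.5
[311. 137. 201. 137.] [[49.8, -48.1], [69.0, -1.5]] len 50.0 ang 67.6
[209. 131. 303. 131.] [[70.0, -6.4], [53.7, -45.9]] len 43.0 ang 67.6
t 52.17 at [ 603.9 -245.9  -20.5] yaw -22.5 w 51.8 | shift [-5.357 -6.459 -1.012] turn [ 0.   -0.   -0.24] dist 8.5
```

>>> apply_moves:
  targets:
    - [-1, [0, 0, -0.5], [0, 0, 0]]
    - [-1, [0, 0, -1], [0, 0, 0]]
    - [-1, [0, 0, -0.3], [0, 0, -0.08]]
    - [-1, [0, 0, 0], [0, 0, -0.08]]
    - [-1, [0, 0, 0], [0, 0, -0.08]]
    - [-1, [-0.3, -1, 0], [0, 0, 0]]
    - [-1, [-0.3, -1, 0], [0, 0, 0]]
    - [-1, [-0.3, -1, 0], [0, 0, 0]]

```text
t: 53.18
ee_pos: [560.2, -93.8, 68.9]
orientation: [-3.141, 0.025, 0.001]
ft_force: [0.4, 0.4, -2.2]
width: 52.2
grasp_force: 30.0
```

>>> apply_moves:
  targets:
    - [-1, [-0.3, -1, 0], [0, 0, 0]]
    - [-1, [-0.3, -1, 0], [0, 0, 0]]
    - [-1, [-0.3, -1, 0], [0, 0, 0]]
    - [-1, [-0.3, -1, 0], [0, 0, 0]]
    - [-1, [-0.35, -0.98, 0], [0, 0, 0]]
    - [-1, [0, 0, 0], [0, 0, 0]]
    - [-1, [0, 0, 0], [0, 0, 0]]

```text
t: 54.05
ee_pos: [487.4, 154.9, 69.2]
orientation: [3.141, -0.023, -0.0]
ft_force: [-0.1, -0.1, -2.5]
width: 51.8
grasp_force: 30.0
```

```bash
python3 q.py 20 490 155.1 -5 -0.9 | grep -E "len (4|5|6|7|8|9).*|drawer|at"
```

```text
drawer 0.63 [503.4 154.9  89.2]
[218. 299. 294. 299.] [[-23.0, 21.4], [-23.4, -20.1]] len 42.0 ang 89.4
[217. 299. 210. 147.] [[-23.1, 22.2], [59.9, 20.9]] len 83.0 ang 179.1
[211. 147. 303. 147.] [[59.8, 20.5], [59.2, -22.3]] len 43.0 ang 89.2
[313. 137. 201. 137.] [[63.5, -26.8], [64.3, 24.8]] len 52.0 ang 89.2
[300. 224. 297. 292.] [[20.5, -22.2], [-19.0, -21.6]] len 40.0 ang 179.2
[211. 131. 303. 131.] [[67.0, 20.1], [66.4, -22.1]] len 42.0 ang 89.2
[201. 194. 113. 193.] [[37.4, 26.7], [38.2, 69.0]] len 42.0 ang 88.9
[215. 109. 211.   1.] [[76.6, 17.6], [119.0, 16.9]] len 42.0 ang 179.0
[281. 307. 184. 306.] [[-28.3, -12.7], [-27.3, 40.1]] len 53.0 ang 88.9
[356. 312. 214. 312.] [[-32.4, -54.2], [-31.2, 23.9]] len 78.0 ang 89.1
[302.   1. 297. 109.] [[118.5, -19.8], [76.1, -19.1]] len 42.0 ang 179.0
[399. 193. 312. 194.] [[36.0, -69.7], [36.1, -27.3]] len 42.0 ang 89.8
[217.   1. 221. 109.] [[118.9, 14.2], [76.6, 14.9]] len 42.0 ang 179.0
[354. 307. 282. 307.] [[-28.8, -53.2], [-28.6, -13.4]] len 40.0 ang 89.6
t 54.15 at [487.8 154.1  69.2] yaw -1.0 w 51.9 | shift [ 0.044 -0.021  1.484] turn [ 0.     0.    -0.001] dist 1.5
```

>>> apply_moves:
  targets:
    - [-1, [0.0, -0.02, 0.7], [0, 0, 0]]
    - [-1, [0, 0, 0.6], [0, 0, 0]]
    - [-1, [0, 0, 0.18], [0, 0, 0]]
    - [-1, [0, 0, 0], [0, 0, 0]]
    - [-1, [0, 0, 0], [0, 0, 0]]

```text
t: 54.78
ee_pos: [488.4, 156.0, -3.8]
orientation: [-3.141, 0.025, -0.002]
ft_force: [0.2, -0.3, -2.3]
width: 52.0
grasp_force: 30.0
```

```bash
python3 s2.py 20 0
```

```text
[ 0.2 -0.3 -2.3] 30.0 52.0
rim [548. 466.] [23.3 23.3]
rim [548. 485.] [-20.2 -20.4]
rim [551. 534.] [-24.5 -24.5]
rim [552. 479.] [27.4 27.4]
rim [534. 515.] [-23.6 -24.5]
rim [538. 511.] [30.6 30.2]
wall z 48 [607. 562.] [29. 29.]
wall z 12 [617. 559.] [-26.6 -26.7]
wall z 48 [606. 561.] [-26.6 -26.5]
wall z 12 [617. 562.] [29.1 29.1]
t 54.83 at [488.5 156.1  -3.7] yaw -0.9 w 51.7 | shift [0. 0. 0.] turn [-0.    -0.001 -0.   ] dist 0.0
```

>>> apply_moves:
  targets:
    - [-1, [0, 0.004, 0.06], [0, 0, 0]]
    - [-1, [0.15, 0, 0], [0, 0, 0]]
    - [-1, [0.15, 0, 0], [0, 0, 0]]
    - [-1, [0.1, 0, 0], [0, 0, 0]]
    - [-1, [0, 0, 0], [0, 0, 0]]

```text
t: 55.45
ee_pos: [508.1, 155.6, -7.7]
orientation: [-3.141, 0.025, -0.001]
ft_force: [-0.2, -0.9, -2.3]
width: 51.4
grasp_force: 30.0
```

```bash
python3 s2.py 20 0|grep -v wall
```

```text
[-0.2 -0.9 -2.3] 30.0 51.4
rim [568. 485.] [23.3 23.3]
rim [556. 489.] [-20.3 -20.5]
rim [561. 498.] [27.4 27.3]
rim [529. 498.] [-24.5 -24.5]
rim [557. 531.] [33.4 32.9]
t 55.5 at [507.6 155.5  -7.8] yaw -0.9 w 51.9 | shift [0. 0. 0.] turn [0. 0. 0.] dist 0.0
```

>>> apply_moves:
  targets:
    - [-1, [0.16, 0, 0], [0, 0, 0]]
    - [-1, [0.16, 0, 0], [0, 0, 0]]
    - [-1, [0.16, 0, 0], [0, 0, 0]]
    - [-1, [0.14, 0, 0], [0, 0, 0]]
    - [-1, [0, 0, 0], [0, 0, 0]]

```text
t: 56.12
ee_pos: [539.3, 155.1, -7.7]
orientation: [-3.141, 0.025, -0.001]
ft_force: [1.2, -0.5, -1.8]
width: 51.7
grasp_force: 30.0
```

```bash
python3 s2.py 20 0|grep -v wall
```

```text
[ 1.2 -0.5 -1.8] 30.0 51.7
rim [554. 529.] [27.3 27.4]
rim [553. 529.] [-24.5 -24.5]
rim [553. 516.] [-20.5 -20.4]
rim [554. 516.] [23.2 23.3]
t 56.17 at [538.6 155.   -7.8] yaw -0.9 w 52.1 | shift [0. 0. 0.] turn [0. 0. 0.] dist 0.0
```

>>> apply_moves:
  targets:
    - [0.4, [0, 0, 0], [0, 0, 0]]
    - [0.4, [0, 0, 0], [0, 0, 0]]
    - [0.4, [0, 0, -0.6], [0, 0, 0]]
    - [-1, [0, 0, -0.5], [0, 0, 0]]
    - [-1, [-0.8, 0.0, 0], [0, 0, 0]]
    - [-1, [-0.8, 0, 0], [0, 0, 0]]
    - [-1, [0, 0, 0], [0, 0, 0]]
    - [-1, [0, 0, 0], [0, 0, 0]]

```text
t: 57.18
ee_pos: [459.6, 156.7, 47.7]
orientation: [-3.141, 0.024, -0.003]
ft_force: [0.3, 0.3, 0.3]
width: 15.0
grasp_force: 0.0
```

>>> apply_moves:
  targets:
    - [-1, [0, 0, 0.5], [0, 0, 0]]
    - [-1, [0, 0, 0.62], [0, 0, 0]]
    - [-1, [0, 0, 0], [0, 0, 0]]

```text
t: 57.55
ee_pos: [458.3, 156.0, -10.2]
orientation: [3.141, -0.025, -0.004]
ft_force: [0.9, 0.4, 0.3]
width: 0.5
grasp_force: 0.0
```

```bash
python3 r.py 534 154.6 -7 -0.9
```

```text
[0.88658988 0.41762762 0.3290421 ] 0.46006871041000846
drawer0 0.7 [552.1 155.7  12. ]
tab0 0.58 [484.3 153.4  29. ]
tab0 0.57 [546.1 218.4  29. ]
t 57.7 at [459.6 156.5  -8.1] yaw -0.9 w 0.4 | shift [ 1.488  0.015 -0.019] turn [-0.    -0.001 -0.   ] dist 1.5
```

>>> apply_moves:
  targets:
    - [-1, [0.28, 0.005, 0], [0, 0, 0]]
    - [-1, [0.28, 0.005, 0], [0, 0, 0]]
    - [-1, [0.28, 0.005, 0], [0, 0, 0]]
    - [-1, [0.25, 0, 0], [0, 0, 0]]
    - [-1, [0.2, 0, 0], [0, 0, 0]]
    - [-1, [0.15, 0, 0], [0, 0, 0]]
    - [-1, [0, 0, 0], [0, 0, 0]]

```text
t: 58.58
ee_pos: [531.4, 154.5, -8.8]
orientation: [-3.141, 0.024, -0.002]
ft_force: [0.3, -0.2, -1.1]
width: 0.4
grasp_force: 0.0
```

>>> apply_moves:
  targets:
    - [-1, [0.04, 0, 0], [0, 0, 0]]
    - [-1, [0, 0, 0], [0, 0, 0]]
    - [-1, [0.03, 0, 0], [0, 0, 0]]
    - [-1, [0, 0, 0], [0, 0, 0]]

```text
t: 59.08
ee_pos: [533.8, 154.4, -8.7]
orientation: [3.141, -0.024, -0.0]
ft_force: [-1.3, -0.5, 1.2]
width: 0.4
grasp_force: 0.6
```

```bash
python3 r.py 534 154.6 -7 -0.9
```

```text
[-1.28996327 -0.52554238  1.15691521] 0.3640975390436819
tab0 0.92 [545.9 219.1  29. ]
tab0 0.68 [544.5 153.1  29. ]
t 59.23 at [533.8 154.4  -8.8] yaw -0.9 w 0.4 | shift [ 0.004 -0.004 -0.036] turn [0. 0. 0.] dist 0.0
```

Drawer two is home as well, and the first has stayed in place. On to the third.

>>> apply_moves:
  targets:
    - [-1, [0.02, 0, 0], [0, 0, 0]]
    - [-1, [-0.4, 0, 0], [0, 0, 0]]
    - [-1, [-0.1, 0, -0.8], [0, 0, 0]]
    - [1, [0, 0, -1], [0, 0, 0]]
    - [1, [0, 0.5, -1], [0, 0, -0.01]]
    - [1, [0, 0.7, -1], [0, 0, 0]]
    - [1, [0, 0.9, -0.8], [0, 0, 0]]
    - [1, [0, 1, -0.3], [0, 0, 0]]

```text
t: 60.22
ee_pos: [511.5, -1.4, 239.5]
orientation: [3.141, 0.002, 0.01]
ft_force: [1.6, 1.2, -0.4]
width: 46.9
grasp_force: 0.0
```

>>> apply_moves:
  targets:
    - [1, [0, 1, 0], [0, 0, 0]]
    - [1, [0, 1, 0], [0, 0, 0]]
    - [1, [0, 1, 0], [0, 0, 0]]
    - [1, [0, 1, 0], [0, 0, 0]]
    - [1, [0, 1, 0], [0, 0, 0]]
    - [1, [0, 1, 0], [0, 0, 0]]
    - [1, [0, 1, 0], [0, 0, 0]]
    - [1, [0, 0, 0], [0, 0, 0]]

```text
t: 61.22
ee_pos: [509.6, -353.6, 236.2]
orientation: [3.14, -0.005, 0.002]
ft_force: [0.3, 0.1, -0.5]
width: 87.8
grasp_force: 0.0
```

```bash
python3 m.py 438 -348 w15
```

```text
drawer0 0.85 [254. 208.] [ 434.7 -350.6]
tab0 0.63 [271. 246.] [ 379.  -375.5]
0.67 [221. 171. 282. 251.] ((433.9542541503906, -351.4707946777344), (121.14376831054688, 54.88864517211914), 21.256887435913086)
[225. 182. 257. 170.] [[483.1, -310.3], [500.2, -354.9]] len 48.0 ang -68.9
[258. 174. 224. 187.] [[494.4, -356.2], [476.3, -309.3]] len 50.0 ang 111.1
[277. 236. 251. 245.] [[402.6, -383.4], [387.5, -346.1]] len 40.0 ang 112.1
[250. 245. 226. 190.] [[387.4, -344.1], [471.4, -311.9]] len 90.0 ang 21.0
[227. 189. 255. 179.] [[473.1, -313.8], [487.6, -351.6]] len 41.0 ang -69.0
[280. 232. 258. 176.] [[409.1, -387.6], [492.1, -355.8]] len 89.0 ang 20.9
[283. 237. 309. 227.] [[400.5, -392.5], [416.7, -429.6]] len 40.0 ang -66.4
[267. 167. 289. 225.] [[503.6, -367.8], [419.4, -400.4]] len 90.0 ang -158.8
[259. 172. 281. 227.] [[497.9, -357.2], [416.7, -388.8]] len 87.0 ang -158.7
t 61.42 at [ 509.7 -349.2  236.2] yaw 0.1 w 88.3 | shift [-1.435 -0.025  0.124] turn [-0.     0.     0.001] dist 1.4
```

>>> apply_moves:
  targets:
    - [1, [-0.85, 0.07, 0], [0, 0, 0]]
    - [1, [-0.85, 0.07, 0.2], [0, 0, -0.034]]
    - [1, [0, 0, 0.9], [0, 0, -0.1]]
    - [1, [0, 0, 0.9], [0, 0, -0.1]]
    - [1, [0, 0, 1], [0, 0, 0]]
    - [1, [0, 0, 0.8], [0, 0, 0]]
    - [1, [0, 0, 0.8], [0, 0, 0]]
    - [1, [0, 0, 0], [0, 0, 0]]

```text
t: 62.42
ee_pos: [423.3, -354.6, 4.2]
orientation: [-3.084, -0.576, 0.005]
ft_force: [0.9, 0.1, 1.2]
width: 88.0
grasp_force: 0.0
```

```bash
sed -i "s/^u=o\['ee_pos'\]\[2\]+float(sys.argv\[1\])/u=0 if sys.argv[1]=='t' else o['ee_pos'][2]+float(sys.argv[1])/" q.py; python3 q.py t 424.7 -356.1 -20 21.1 | grep -E "len (4|5|6|7|8|9).*|drawer|at"
```

```text
drawer 0.76 [ 437.2 -348.6    0. ]
[222. 284. 216. 139.] [[-37.5, 10.5], [47.2, 43.0]] len 91.0 ang 21.0
[306. 131. 211. 130.] [[68.8, -0.0], [50.5, 47.4]] len 51.0 ang 111.1
[219. 126. 299. 126.] [[54.6, 43.8], [69.9, 4.1]] len 43.0 ang 111.0
[297. 139. 291. 283.] [[63.0, 2.3], [-20.7, -30.0]] len 90.0 ang 21.1
[267. 301. 348. 301.] [[-38.6, -20.6], [-19.6, -69.1]] len 52.0 ang 111.3
[302. 206. 305. 132.] [[29.0, -15.2], [68.2, -0.2]] len 42.0 ang 20.9
[289. 285. 223. 284.] [[-22.4, -29.4], [-37.3, 9.6]] len 42.0 ang 110.9
t 62.52 at [ 425.4 -356.8    7.2] yaw 21.1 w 87.3 | shift [-0.008 -0.019  0.544] turn [ 0. -0.  0.] dist 0.5
```

>>> apply_moves:
  targets:
    - [1, [0, -0.01, 0.3], [0, 0, 0]]
    - [1, [0, 0, 0.24], [0, 0, 0]]
    - [-1, [0, 0, 0], [0, 0, 0]]
    - [-1, [0, 0, 0], [0, 0, 0]]
    - [-1, [0, 0, 0], [0, 0, 0]]
    - [-1, [0, 0, 0], [0, 0, 0]]
    - [-1, [0, 0, 0], [0, 0, 0]]

```text
t: 63.4
ee_pos: [424.4, -356.7, -20.5]
orientation: [-3.088, -0.574, 0.0]
ft_force: [-0.7, 0.6, 3.6]
width: 52.2
grasp_force: 30.0
```

```bash
python3 q.py t 488.5 89.1 60 -0.9 | grep -E "len (4|5|6|7|8|9).*|drawer|at"
```

```text
drawer 0.68 [ 436.6 -350.7    0. ]
[217. 299. 208. 147.] [[-29.2, 11.6], [47.9, 42.1]] len 83.0 ang 21.6
[312. 136. 201. 137.] [[69.7, -0.4], [51.1, 46.8]] len 51.0 ang 111.6
[303. 146. 297. 299.] [[64.0, 1.7], [-13.5, -29.0]] len 83.0 ang 21.6
[202. 131. 302. 129.] [[53.7, 47.1], [70.6, 5.0]] len 45.0 ang 112.0
[349. 271. 433. 271.] [[12.5, -47.7], [28.3, -88.8]] len 44.0 ang 111.0
[219. 298. 294. 298.] [[-27.9, 10.7], [-13.0, -27.1]] len 41.0 ang 111.5
t 63.5 at [ 424.4 -356.7  -20.5] yaw 21.1 w 51.3 | shift [ 4.401 -7.859 -1.608] turn [-0.     0.     0.244] dist 9.1
```

>>> apply_moves:
  targets:
    - [-1, [0, 0, -0.5], [0, 0, 0]]
    - [-1, [0, 0, -0.9], [0, 0, 0]]
    - [-1, [0, 0, -0.4], [0, 0, 0.084]]
    - [-1, [0, 0, 0], [0, 0, 0.083]]
    - [-1, [0, 0, 0], [0, 0, 0.083]]
    - [-1, [0, 0, 0], [0, 0, 0]]
    - [-1, [0.11, -0.994, 0], [0, 0, 0]]
    - [-1, [0.11, -0.994, 0], [0, 0, 0]]

```text
t: 64.5
ee_pos: [438.0, -257.0, 69.0]
orientation: [-3.141, 0.037, -0.0]
ft_force: [0.1, 0.9, -1.6]
width: 52.0
grasp_force: 30.0
```

>>> apply_moves:
  targets:
    - [-1, [0.11, -0.994, 0], [0, 0, 0]]
    - [-1, [0.11, -0.994, 0], [0, 0, 0]]
    - [-1, [0.11, -0.994, 0], [0, 0, 0]]
    - [-1, [0.11, -0.994, 0], [0, 0, 0]]
    - [-1, [0.11, -0.994, 0], [0, 0, 0]]
    - [-1, [0.11, -0.99, 0], [0, 0, 0]]
    - [-1, [0, 0, 0], [0, 0, 0]]
    - [-1, [0, 0, 0], [0, 0, 0]]

```text
t: 65.5
ee_pos: [478.1, 39.3, 69.1]
orientation: [3.141, -0.035, -0.001]
ft_force: [0.2, -0.4, -2.2]
width: 51.9
grasp_force: 30.0
```

```bash
python3 q.py 20 486 89.2 -5 -1.4 | grep -E "len (4|5|6|7|8|9).*|drawer|at|\[\]"; python3 -c "
from h import *
o=ctrl.get_obs();print(o['ft_force'],o['grasp_force'])"
```

```text
drawer 0.91 [493.8  38.8  89.1]
[203. 300. 294. 297.] [[-23.0, 29.8], [-22.3, -19.8]] len 50.0 ang 90.9
[217. 299. 208. 147.] [[-22.7, 22.2], [60.4, 21.0]] len 83.0 ang 179.2
[312. 136. 198. 137.] [[64.5, -26.6], [65.2, 25.4]] len 52.0 ang 89.2
[303. 147. 299. 247.] [[59.4, -22.6], [8.1, -21.9]] len 51.0 ang 179.3
[209. 146. 302. 145.] [[60.7, 20.6], [60.1, -22.2]] len 43.0 ang 89.3
[209. 131. 303. 130.] [[67.8, 20.1], [67.2, -22.6]] len 43.0 ang 89.2
[273.   8. 274. 127.] [[116.2, -9.1], [68.8, -9.1]] len 47.0 ang 180.0
[354. 307. 221. 307.] [[-29.1, -53.0], [-27.4, 20.5]] len 73.0 ang 88.6
[357. 312. 223. 312.] [[-32.5, -54.6], [-30.8, 19.3]] len 74.0 ang 88.7
t 65.6 at [478.1  38.5  69.1] yaw -1.4 w 51.6 | shift [ 0.133 -1.018  1.482] turn [ 0.  0. -0.] dist 1.8
[-0.67926248 -0.94336841 -1.52900823] 29.95155304670334
```

>>> apply_moves:
  targets:
    - [-1, [0.07, -0.5, 0], [0, 0, 0]]
    - [-1, [0.06, -0.518, 0], [0, 0, 0]]
    - [-1, [0, 0, 0], [0, 0, 0]]
    - [-1, [0, 0, 0.7], [0, 0, 0]]
    - [-1, [0, 0, 0.6], [0, 0, 0]]
    - [-1, [0, 0, 0.18], [0, 0, 0]]
    - [-1, [0, 0, 0], [0, 0, 0]]
    - [-1, [0, 0, 0], [0, 0, 0]]

```text
t: 66.6
ee_pos: [487.0, 89.8, -3.8]
orientation: [-3.141, 0.04, -0.002]
ft_force: [-0.7, 0.4, -1.6]
width: 52.2
grasp_force: 30.0
```

```bash
python3 s2.py 20 -66
```

```text
[-0.7  0.4 -1.6] 30.0 52.2
rim [547. 464.] [23.1 23.2]
rim [547. 528.] [-20.6 -20.4]
rim [528. 503.] [-20.6 -20.5]
rim [551. 476.] [-24.6 -24.5]
rim [551. 478.] [27.2 27.2]
rim [503. 469.] [-20.5 -20.5]
rim [528. 509.] [31.2 30.8]
wall z 12 [615. 559.] [-26.7 -26.7]
wall z 48 [606. 560.] [29. 29.]
wall z 48 [605. 560.] [-26.6 -26.5]
wall z 12 [616. 560.] [29.1 29.1]
t 66.65 at [487.   90.   -3.7] yaw -1.4 w 51.8 | shift [0. 0. 0.] turn [-0.    -0.001 -0.006] dist 0.0
```

>>> apply_moves:
  targets:
    - [-1, [0, 0, 0.06], [0, 0, 0]]
    - [-1, [0.15, -0.001, 0], [0, 0, 0]]
    - [-1, [0.15, -0.001, 0], [0, 0, 0]]
    - [-1, [0.15, -0.002, 0], [0, 0, 0]]
    - [-1, [0, 0, 0], [0, 0, 0]]

```text
t: 67.28
ee_pos: [509.7, 89.8, -7.7]
orientation: [-3.141, 0.039, -0.001]
ft_force: [-0.0, -0.2, -1.9]
width: 51.6
grasp_force: 30.0
```

```bash
python3 s2.py 20 -66|grep -v wall
```

```text
[-0.  -0.2 -1.9] 30.0 51.6
rim [559. 486.] [-20.2 -20.2]
rim [555. 499.] [-24.  -24.4]
rim [531. 500.] [27.6 27.6]
rim [566. 545.] [23.5 23.5]
rim [554. 531.] [27.6 27.6]
rim [544. 487.] [23.5 23.6]
rim [556. 540.] [32.3 32. ]
t 67.33 at [508.9  89.8  -7.8] yaw -1.4 w 52.1 | shift [0. 0. 0.] turn [-0.    -0.    -0.006] dist 0.0
```

>>> apply_moves:
  targets:
    - [-1, [0.16, 0.001, 0], [0, 0, 0]]
    - [-1, [0.16, 0, 0], [0, 0, 0]]
    - [-1, [0.16, 0, 0], [0, 0, 0]]
    - [-1, [0.12, 0, 0], [0, 0, 0]]
    - [-1, [0, 0, 0], [0, 0, 0]]

```text
t: 67.95
ee_pos: [539.3, 88.9, -7.7]
orientation: [-3.141, 0.039, -0.001]
ft_force: [0.5, 0.6, -2.1]
width: 52.0
grasp_force: 30.0
```

```bash
python3 s2.py 20 -66|grep -v wall
```

```text
[ 0.5  0.6 -2.1] 30.0 52.0
rim [553. 529.] [27.1 27.3]
rim [552. 529.] [-24.6 -24.6]
rim [552. 519.] [-20.6 -20.6]
rim [553. 517.] [23.1 23.3]
t 68.0 at [538.7  88.9  -7.8] yaw -1.4 w 51.6 | shift [0. 0. 0.] turn [ 0.     0.    -0.006] dist 0.0
```

>>> apply_moves:
  targets:
    - [0.4, [0, 0, 0], [0, 0, 0]]
    - [0.4, [0, 0, 0], [0, 0, 0]]
    - [0.4, [0, 0, -0.6], [0, 0, 0]]
    - [-1, [0, 0, -0.5], [0, 0, -0.006]]
    - [-1, [-0.8, 0.0, 0], [0, 0, 0]]
    - [-1, [-0.8, 0, 0], [0, 0, 0]]
    - [-1, [0, 0, 0], [0, 0, 0]]
    - [-1, [0, 0, 0], [0, 0, 0]]

```text
t: 69.0
ee_pos: [459.9, 90.4, 47.7]
orientation: [-3.141, 0.024, -0.003]
ft_force: [-0.1, -0.4, 0.7]
width: 14.8
grasp_force: 0.0
```

>>> apply_moves:
  targets:
    - [-1, [0, 0, 0.5], [0, 0, 0]]
    - [-1, [0, 0, 0.58], [0, 0, 0]]
    - [-1, [0, 0, 0], [0, 0, 0]]

```text
t: 69.38
ee_pos: [458.6, 90.0, -8.1]
orientation: [3.141, -0.025, -0.004]
ft_force: [-0.1, -0.3, 0.0]
width: 0.2
grasp_force: 0.0
```

```bash
python3 r.py 534 88.5 -7 -0.9
```

```text
[-0.14163464 -0.25492762  0.01344784] 0.200329482001215
drawer0 0.63 [553.4  87.9  12. ]
tab0 0.86 [486.9  88.7  29. ]
tab0 0.59 [544.6 152.7  29. ]
t 69.53 at [459.8  90.3  -6.1] yaw -0.9 w 0.5 | shift [1.484 0.013 0.019] turn [-0.    -0.001  0.   ] dist 1.5
```

>>> apply_moves:
  targets:
    - [-1, [0.28, 0.005, 0], [0, 0, 0]]
    - [-1, [0.28, 0.005, 0], [0, 0, 0]]
    - [-1, [0.28, 0.005, 0], [0, 0, 0]]
    - [-1, [0.25, 0, 0], [0, 0, 0]]
    - [-1, [0.2, 0, 0], [0, 0, 0]]
    - [-1, [0.13, 0, 0], [0, 0, 0]]
    - [-1, [0, 0, 0], [0, 0, 0]]

```text
t: 70.4
ee_pos: [530.4, 88.4, -6.8]
orientation: [-3.141, 0.024, -0.001]
ft_force: [0.6, 0.1, -0.0]
width: 0.6
grasp_force: 0.0
```

>>> apply_moves:
  targets:
    - [-1, [0.04, 0, 0], [0, 0, 0]]
    - [-1, [0, 0, 0], [0, 0, 0]]
    - [-1, [0.04, 0, 0], [0, 0, 0]]
    - [-1, [0, 0, 0], [0, 0, 0]]

```text
t: 70.9
ee_pos: [532.8, 88.3, -6.8]
orientation: [3.141, -0.024, -0.002]
ft_force: [-3.6, 0.8, 3.1]
width: 0.4
grasp_force: 1.9
```

```bash
python3 r.py 534 88.5 -7 -0.9
```

```text
[-3.55028554  0.78475599  3.13911542] 0.41250283093263934
tab0 0.82 [543.7  87.2  29. ]
tab0 0.68 [545.1 219.1  29. ]
tab0 0.65 [544.3 151.9  29. ]
t 71.05 at [532.8  88.3  -6.8] yaw -0.9 w 0.4 | shift [ 0.024 -0.005  0.003] turn [0.    0.001 0.   ] dist 0.0
```

All three drawers are against the back wall. I back off, check everything and hand in.

>>> apply_moves:
  targets:
    - [-1, [-0.5, 0, 0], [0, 0, 0]]
    - [-1, [-0.2, 0, -0.8], [0, 0, 0]]
    - [-1, [0, 0, -1], [0, 0, 0]]
    - [-1, [0, 0, -1], [0, 0, 0]]
    - [-1, [0.5, -0.6, -1], [0, 0, 0]]
    - [-1, [0.5, -0.6, -1], [0, 0, 0]]
    - [-1, [0, 0, 0], [0, 0, 0]]
    - [-1, [0, 0, 0], [0, 0, 0]]

```text
t: 72.05
ee_pos: [548.3, 146.9, 231.1]
orientation: [3.141, -0.024, -0.001]
ft_force: [0.6, 0.1, -0.6]
width: 0.4
grasp_force: 0.0
```

```bash
python3 - <<'E'
from h import *
print(ctrl.get_obs()['ee_pos'])
for c in ('wrist','top'):
    p,K,V=cam(c);cv2.imwrite(f'pics/end_{c}.png',p)
    for l,z in(('drawer0',12),('tab0',29),('waxer',4),('mat',0)):
        for d in ctrl.pinpoint(l,c):
            if d['score']>.3: print(c,l,round(d['score'],2),unproj(d['xy'],K,V,z)[0][:2].round(1))
E
```

```text
[548.34790482 146.94306629 231.09534602]
wrist tab0 0.61 [547.3 217.2]
wrist tab0 0.56 [542.5  81.8]
wrist tab0 0.56 [544.9 151.7]
wrist waxer 0.87 [325.9 415.7]
wrist waxer 0.64 [454.8 397.5]
wrist mat 0.94 [446.7 405. ]
top drawer0 0.75 [ 278.6 -282.9]
top waxer 0.98 [326.8 417.5]
top waxer 0.67 [465.5 404. ]
top mat 0.93 [453.9 404. ]
top mat 0.34 [561.8 214.4]
```

Every tab is in place at x ≈ 545, and only the green look-alike remains on the table. The block is on its mat.

```bash
python3 -c "
from workcell import ctrl
print(ctrl.close_job())"
```

```text
the job is handed in; nothing more can be done
None
```

I waxed the sill left to right and back, stood the wax block back on its mat, and slid all three drawers home tabs outwards; the job was handed in at about 72 s, but its verdict was not returned.

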